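Load levelling feet into the empty cells of a covered parts crate and lock its hasp bar

ROBOT

A 7-joint arm with a two-finger parallel gripper is mounted at the origin on the work surface. World frame = base frame: x ahead of the robot, y to its left, z up, the work surface at z = 0. Lengths are in m, angles in rad, forces in N, time in s.
With the tool pointing down it reaches from about 0.425 to 0.925 m from the base axis. Payload 6.8 kg.
Tool frame: the origin (TCP) lies on the centre line of the jaws, within the pads' length; the fingertips stand 17 mm ahead of it and the grasp point (between the pads) lies 2 mm behind it; z points along the fingers, x is the direction in which the jaws open and shut, and the axes are right-handed (so a half turn about z gives the same grasp; the last joint's range is limited). The gripper opens to 85 mm and grips with 20 to 120 N. Pads are 22 mm wide; open, the fingers measure 114 mm over their backs; the gripper's body (76 mm by 85 mm) begins 54 mm behind the grasp point. The pads swing forward as they close: fully open they stand 13 mm farther back than shut.
Start: joints at [-1.371, 0.477, 0.022, 1.555, -0.011, 1.109, -0.083], TCP at [0.204, 0.643, 0.248] pointing down, gripper open.
Joint ranges: [-2.96, 2.96], [-0.34, 2.1], [-1.41, 1.46], [0.24, 2.44], [-1.37, 4.51], [0.17, 1.92], [-2.96, 2.96]. Speed limits (rad/s): [2.39, 2.39, 3.14, 3.14, 3.14, 3.14, 3.14].

INTERFACE

Orientations are given as a unit quaternion [w, x, y, z].
In Python, from station import status, read_camera, camera_model, bot gives the robot as it stands.
- The arm moves only by the tool arm_command, never from a script. Its argument "series" is a list of rows, each a list of 3 entries, a list of its own where there are three numbers: the finger opening in mm, from 0 to 85.4, then the shift along the tool's x, y, z in mm, then the turn about the tool's z in rad. In form: [[gripper, [dx, dy, dz], roll], ...]. A call has 1 to 8 rows; each row is the pose to reach, as a shift and turn from the pose commanded when the call began, along the tool's axes at that moment; what a row does not reach only later rows make up. A row lasts 1/8 s, in which the tool goes at most 62.5 mm and 10.7 degrees, less where a joint would pass 70% of its speed; a pose out of reach is approached as far as the arm can. A call with a gripper value outside its range is refused whole. The fingers move at their own pace and stop on an object; "squeeze" is the grip in N (left out, the last holds). Time passes only in rows, so rows that repeat a pose let the fingers close. It gives the time, the measured TCP pose, the force and the opening at its end, in the units of the state.
- status.get_obs(): the state, without advancing time (a new reading comes with each control period).
- read_camera(name): name is "side" or "top" or "wrist"; returns the picture (400x640x3 uint8, blue, green, red); there is no depth.
- camera_model(name): a dict with "fov_y" (degrees; the focal length in pixels is half the picture's height over the tangent of half this angle, whatever the lens; pixels are square), "cx", "cy" (the principal point, pixels), "R" (3x3) and "t" (3): a world point X has camera coordinates R X + t. Camera axes: x right, y down, z forward; pixel columns grow to the right and rows downward; lengths in m; the calibration is good to about 2 mm. A picture is of the moment at which its call begins: read the wrist's pose just before it. camera_model takes no time and is no camera call; for the wrist camera it gives the pose at the moment of the call.
- bot.hand_in(): hands the job in, once; it reports no verdict.
The state is a dict: "t": time; "q": joint angles; "joint_vel": joint speeds; "joint_torque": joint torques, N m; "eef_pos": TCP position; "tool_rot": TCP orientation; "contact_force": force on the tool from outside, world axes, zero at the start; "torque": the same for the moment, N m; "gripper_width": opening from 0.0 (shut) to 1.0 (fully open).
Only numpy, scipy, OpenCV 4.12 (cv2) and the standard library are available. Lean on these libraries where they do the work, as an engineer would, in place of code of your own. Each camera call takes 0.05 s, during which the arm holds its last target.

TASK

Some cells of the covered parts crate already hold stock, which the covers hide: press the covers to feel which cells are empty, and stand every levelling foot from the bench upright in an empty cell of its own, its cover pushed right down beneath it. When all the feet are in, swing the hasp bar fully closed over its staple, then take the retaining pin from its wooden stand and drop it through the staple's loop until its collar rests on the loop. Leave the tape roll, jar, carton and wrench where they are.

Things in the scene. Friction and masses are not known exactly. Their poses are not given: they have to be found in the camera images.
- crate: Grey steel parts crate fixed to the bench, 162 mm (its x) by 240 mm (its y), 95 mm high, six covered cells in two rows of three; origin on the bench under its centre, z up. One or two cells hold hidden stock. The hasp bar's pivot stands at its left end (+y), the staple post, 180 mm high, at its right end (-y), the post's front face 10 mm behind the closed bar's middle plane.
- cell0 (a point): Centre of a cell's mouth, at rim height (95 mm): near row (-x), left (+y). Cell 72 mm square inside. Its 70 mm steel cover starts with its top 87 to 92 mm above the bench; pressed with about 6 N it slides down and stays where left: if the cell is empty to 32 mm above the bench, where it is the floor for a foot; if stock is inside it stops hard at 82 mm.
- cell1 (a point): Centre of a cell's mouth, at rim height (95 mm): near row (-x), middle. Cell 72 mm square inside. Its 70 mm steel cover starts with its top 87 to 92 mm above the bench; pressed with about 6 N it slides down and stays where left: if the cell is empty to 32 mm above the bench, where it is the floor for a foot; if stock is inside it stops hard at 82 mm.
- cell2 (a point): Centre of a cell's mouth, at rim height (95 mm): near row (-x), right (-y). Cell 72 mm square inside. Its 70 mm steel cover starts with its top 87 to 92 mm above the bench; pressed with about 6 N it slides down and stays where left: if the cell is empty to 32 mm above the bench, where it is the floor for a foot; if stock is inside it stops hard at 82 mm.
- cell3 (a point): Centre of a cell's mouth, at rim height (95 mm): far row (+x), left (+y). Cell 72 mm square inside. Its 70 mm steel cover starts with its top 87 to 92 mm above the bench; pressed with about 6 N it slides down and stays where left: if the cell is empty to 32 mm above the bench, where it is the floor for a foot; if stock is inside it stops hard at 82 mm.
- cell4 (a point): Centre of a cell's mouth, at rim height (95 mm): far row (+x), middle. Cell 72 mm square inside. Its 70 mm steel cover starts with its top 87 to 92 mm above the bench; pressed with about 6 N it slides down and stays where left: if the cell is empty to 32 mm above the bench, where it is the floor for a foot; if stock is inside it stops hard at 82 mm.
- cell5 (a point): Centre of a cell's mouth, at rim height (95 mm): far row (+x), right (-y). Cell 72 mm square inside. Its 70 mm steel cover starts with its top 87 to 92 mm above the bench; pressed with about 6 N it slides down and stays where left: if the cell is empty to 32 mm above the bench, where it is the floor for a foot; if stock is inside it stops hard at 82 mm.
- foot0_center (a point): A machine levelling foot standing on the bench (one of up to four alike; those absent read None): black rubber base 54 mm across and 28 mm high with an upright round steel stem 16 mm thick, 90 mm high over all, about 0.3 kg. The point is on its axis half-way up, 45 mm above its underside; z along the stem. Three or four feet are there.
- foot1_center (a point): A machine levelling foot standing on the bench (one of up to four alike; those absent read None): black rubber base 54 mm across and 28 mm high with an upright round steel stem 16 mm thick, 90 mm high over all, about 0.3 kg. The point is on its axis half-way up, 45 mm above its underside; z along the stem. Three or four feet are there.
- foot2_center (a point): A machine levelling foot standing on the bench (one of up to four alike; those absent read None): black rubber base 54 mm across and 28 mm high with an upright round steel stem 16 mm thick, 90 mm high over all, about 0.3 kg. The point is on its axis half-way up, 45 mm above its underside; z along the stem. Three or four feet are there.
- foot3_center (a point): A machine levelling foot standing on the bench (one of up to four alike; those absent read None): black rubber base 54 mm across and 28 mm high with an upright round steel stem 16 mm thick, 90 mm high over all, about 0.3 kg. The point is on its axis half-way up, 45 mm above its underside; z along the stem. Three or four feet are there.
- hasp (a joint): Swing of the hasp bar about its upright pivot, rad: 0 is fully closed (the bar lies along the crate's middle, pointing to the crate's -y, with the staple through its slotted end), growing as it swings open towards the robot (-x at 1.57); range 0 to 2.1. It stays where it is left; about 0.15 N m moves it.
- hasp_hinge (a point): On the pivot axis of the hasp bar, at the bar's mid-height, 144 mm above the bench. The bar is a flat steel strip on edge, 8 mm thick, 24 mm high (132 to 156 mm above the bench), reaching 290 mm from the pivot; beyond that a slotted end plate, 40 mm high, to 353 mm. It passes above seated feet (tops 122 mm above the bench).
- hasp_peg (a point): Middle of the black upright grip peg on top of the hasp bar, 120 mm from the pivot: 14 mm thick, 34 mm high (156 to 190 mm above the bench).
- staple (a point): Centre of the opening of the staple, a flat steel loop (bars 6 mm thick) 144 mm above the bench, reaching from the post to the crate's -x. The opening is 24 mm along y and, in front of the closed bar, 38 mm along x (4 to 42 mm from the bar's middle plane; this point 23 mm). The bar's end plate stands 20 mm above this point: lower the pin 6 mm further to -x so that its collar clears it.
- pin_grip (a point): Middle of the grip of the upright steel retaining pin, on its axis, z up along it. Grip 22 mm thick, 40 mm high; below it a collar 36 mm across, 6 mm thick, and a round shaft 12 mm thick, 60 mm long. The tip is 86 mm and the collar's underside 26 mm below this point. It stands in the stand's hole, collar on top; with the collar on the staple this point is 173 mm above the bench.
- stand: Wooden stand for the pin, a block 70 mm square and 66 mm high fixed to the bench, with a hole 20 mm wide in its top; origin under its centre.
- tape: Roll of cardboard-brown tape lying flat, 100 mm across, 48 mm high; origin under its centre. Not to be disturbed.
- jar: Jar, 68 mm across, 90 mm high; origin under its centre. Not to be disturbed.
- carton: Small cardboard carton 90 x 120 x 70 mm; origin under its centre. Not to be disturbed.
- wrench: Wrench lying flat on the bench; origin under its middle. Not to be disturbed.
There are look-alikes about, which are no part of the job. What is shaped like the part that bears foot0_center but blue, orange or turquoise is not meant.

How it is judged:
By the outcome, as a careful person would: the job done as asked, in the order asked, and still so for the second after the job is handed in, with the robot touching nothing.
Of foot0, foot1, foot2, foot3 only 3 to 4 are there at a start; the rules pass over those that are not, and their reading is None.
Of stock0, stock1, stock2, stock3, stock4, stock5 only 1 to 2 are there at a start; the rules pass over those that are not, and their reading is None.
At some moment in a run one of foot0, foot1, foot2, foot3 may be knocked a few centimetres aside while the robot is not near it.
It also fails if it takes over 210 s, if anything falls off the work surface, if the arm or the gripper's body presses on something with over 40 N, if the wrist force passes 120 N, or if a joint passes its speed limit or range.

## Working session

There is one attempt and no reset: what is moved stays moved. The work goes in short steps, Python scripts to look and compute and a tool call to move; the robot and the scene stay as the last step left them, time stands still between calls to the robot, and variables do not carry over. Pictures are saved under pics/ and viewed, and the job is handed in when it is done.

Besides the shell and the picture viewer there is one more tool, called as a command line: name --argument value ..., lists and objects as JSON in quotes. arm_command: Moves the arm, as the interface text tells. Its arguments: {"type":"object","properties":{"series":{"type":"array"},"squeeze":{"type":"number"}},"required":["series"]}

```bash
ls; mkdir -p pics
python3 - <<'E'
from station import status, read_camera, camera_model, bot
import cv2
o=status.get_obs(); print(o)
for n in("side","top","wrist"):
    m=camera_model(n); print(n,m)
    cv2.imwrite(f"pics/{n}0.png",read_camera(n))
E
```

```text
pics
{'t': 0.0, 'q': array([-1.37108251,  0.4777501 ,  0.02229706,  1.55645858, -0.01154939,
        1.1092877 , -0.08313057]), 'joint_vel': array([-1.39702519e-03, -2.58976337e-04, -5.98401724e-05,  3.23904856e-04,
       -1.13902163e-03,  4.88448791e-04, -6.40108771e-04]), 'joint_torque': array([ 7.37883929e-04, -5.96437311e+01,  1.60761729e+00, -2.81200576e+01,
        1.23029601e-02,  9.27430432e-03, -1.86153744e-05]), 'eef_pos': array([0.20431236, 0.64274629, 0.24735536]), 'tool_rot': array([ 5.51419153e-04,  8.07145709e-01,  5.90351603e-01, -6.97209747e-04]), 'contact_force': array([ 0.2828709 ,  0.17773944, -0.52873461]), 'torque': array([-0.01954131, -0.02284717,  0.01318998]), 'gripper_width': 1.0017693024464736}
side {'fov_y': 52.095096266243935, 'cx': 320.1829009910637, 'cy': 194.80402706779876, 'R': array([[ 0.84973454, -0.52720756, -0.00184369],
       [-0.35313349, -0.56656446, -0.74451424],
       [ 0.39146897,  0.63329054, -0.66760403]]), 't': array([-0.47294557,  0.26727122,  1.08595058])}
top {'fov_y': 55.754668481981575, 'cx': 324.08848092736014, 'cy': 201.0489019794425, 'R': array([[ 0.01442613, -0.99952967,  0.02706152],
       [-0.98710887, -0.0185509 , -0.15897154],
       [ 0.15939878, -0.02441932, -0.98691222]]), 't': array([-0.03627118,  0.53784337,  0.97188934])}
wrist {'fov_y': 69.0166011825946, 'cx': 325.47598307111485, 'cy': 200.15735741488555, 'R': array([[ 0.30200915,  0.95330449, -0.00100851],
       [ 0.90872175, -0.28756516,  0.302541  ],
       [ 0.28812369, -0.09228661, -0.95313584]]), 't': array([-0.67474916, -0.04038732,  0.37985611])}
```

View pics/top0.png

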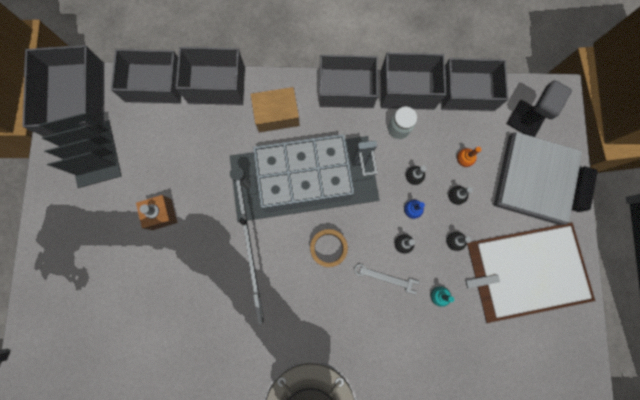

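View pics/side0.png

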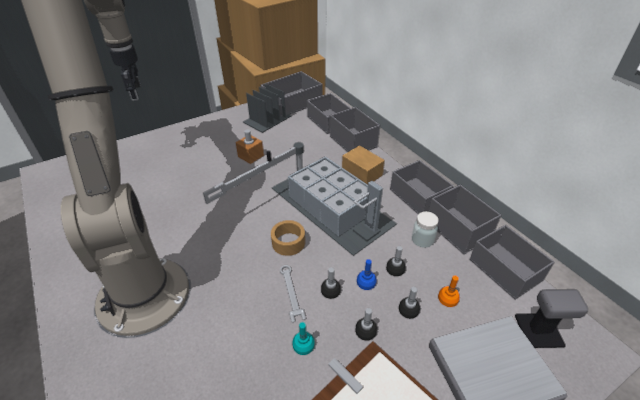

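View pics/wrist0.png

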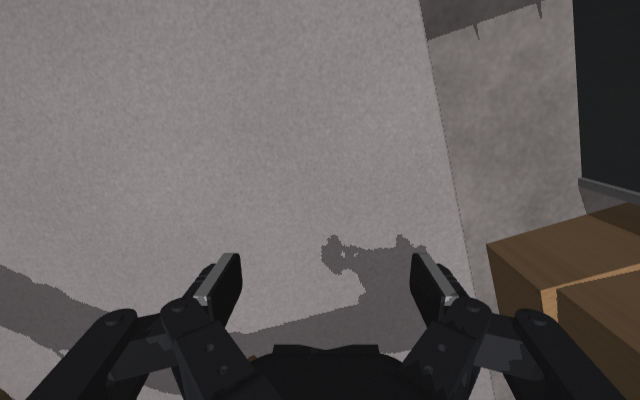

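```bash
cat > h.py <<'E'
from station import status, read_camera, camera_model, bot
import numpy as np, cv2
from scipy.spatial.transform import Rotation as Ro
def K(m):
    f=200/np.tan(np.radians(m['fov_y']/2)); return f,m['cx'],m['cy']
def ray(m,u,v):
    f,cx,cy=K(m); d=m['R'].T@np.array([(u-cx)/f,(v-cy)/f,1]); c=-m['R'].T@m['t']; return c,d/np.linalg.norm(d)
def atz(m,u,v,z):
    c,d=ray(m,u,v); return c+d*(z-c[2])/d[2]
def proj(m,X):
    f,cx,cy=K(m); p=m['R']@np.asarray(X,float)+m['t']; return np.array([cx+f*p[0]/p[2],cy+f*p[1]/p[2]])
def tri(obs):
    A=np.zeros((3,3));b=np.zeros(3)
    for m,u,v in obs:
        c,d=ray(m,u,v);P=np.eye(3)-np.outer(d,d);A+=P;b+=P@c
    X=np.linalg.solve(A,b); return X,[np.round(proj(m,X)-[u,v],1) for m,u,v in obs]
def toolR(o):
    w,x,y,z=o['tool_rot']; return Ro.from_quat([x,y,z,w]).as_matrix()
def st():
    o=status.get_obs();R=toolR(o)
    print('t%.2f pos %s yawx %.3f F %s w %.3f'%(o['t'],np.round(o['eef_pos']*1000,1),np.arctan2(R[1,0],R[0,0]),np.round(o['contact_force'],1),o['gripper_width']))
    return o,R
def go(X,yaw=None):
    """shift in tool axes (mm) to reach X (m) ; yaw of tool x axis desired"""
    o,R=st(); d=R.T@(np.array(X)-o['eef_pos'])*1000
    s='shift '+str(np.round(d,1))
    if yaw is not None:
        c=np.arctan2(R[1,0],R[0,0]); dy=(yaw-c+np.pi/2)%np.pi-np.pi/2
        s+=' roll %.3f (q7 %.2f)'%(-dy,o['q'][6])
    print(s)
def crop(img,x0,y0,x1,y1,s,fn):
    cv2.imwrite(fn,cv2.resize(img[y0:y1,x0:x1],None,fx=s,fy=s,interpolation=cv2.INTER_CUBIC))
E
python3 - <<'E'
from h import *
t=cv2.imread('pics/top0.png');s=cv2.imread('pics/side0.png')
crop(t,225,125,385,245,5,'pics/c1.png')
crop(t,380,150,500,310,3.7,'pics/c2.png')
crop(s,200,125,400,265,4,'pics/c3.png')
crop(s,270,220,470,360,4,'pics/c4.png')
E
```

```text
(no output)
```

View pics/c1.png

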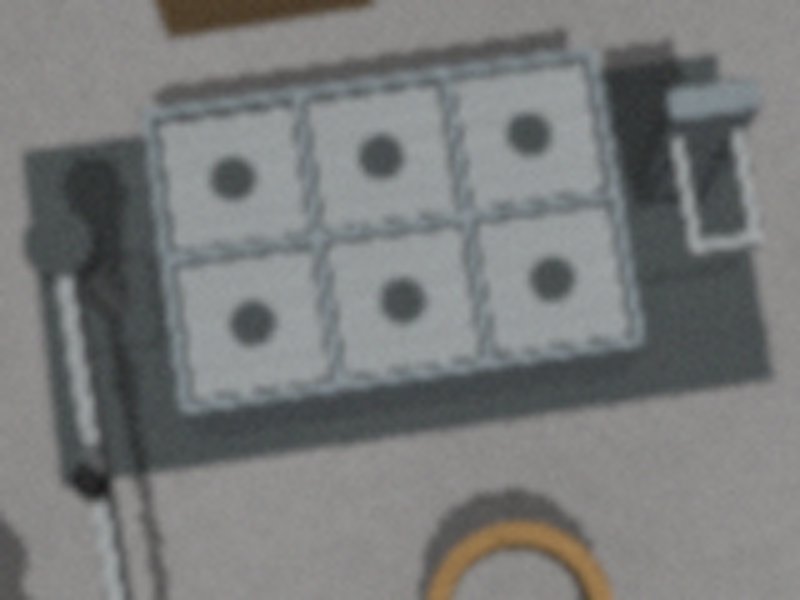

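View pics/c2.png

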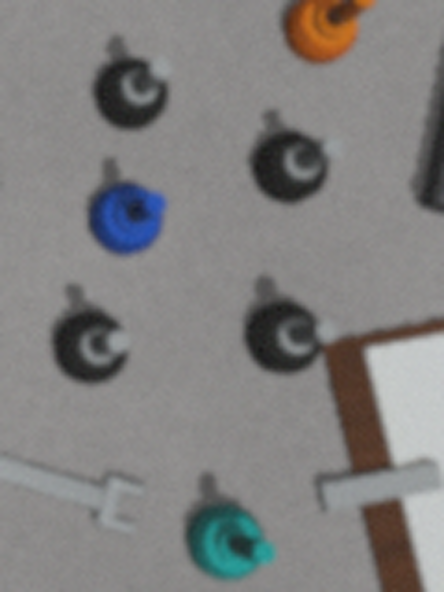

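View pics/c3.png

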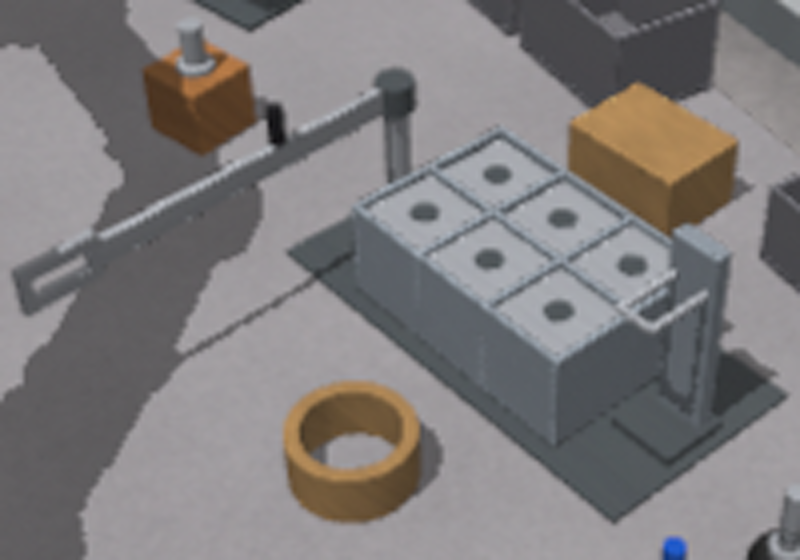

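View pics/c4.png

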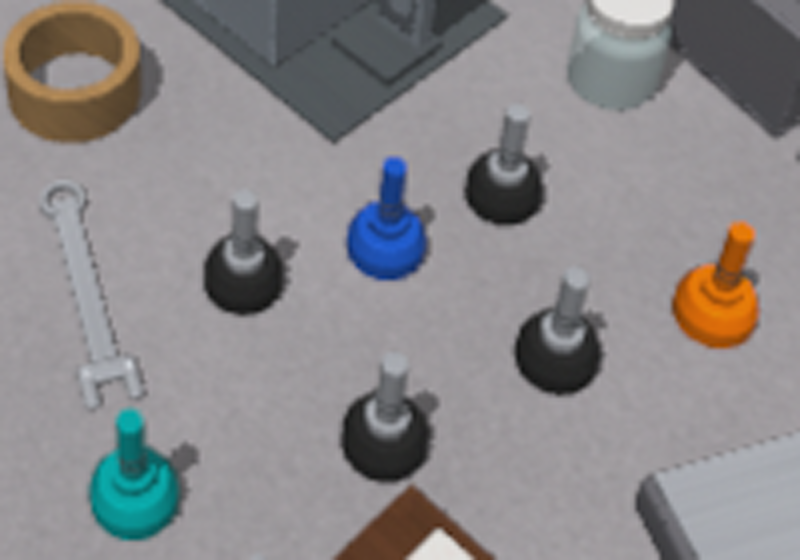

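```bash
cat > loc.py <<'E'
from h import *
T=camera_model('top');S=camera_model('side')
def ct(x,y,s,x0,y0): return ((x+.5)/s-.5+x0,(y+.5)/s-.5+y0)
E
python3 - <<'E'
from loc import *
np.set_printoptions(precision=4,suppress=True)
c1=lambda p:ct(*p,5,225,125); c2=lambda p:ct(*p,3.7,380,150); c3=lambda p:ct(*p,4,200,125); c4=lambda p:ct(*p,4,270,220)
dt=[(253,323),(403,300),(552,278),(233,178),(381,156),(529,133)]
ds=[(425,212),(490,260),(559,310),(497,174),(563,218),(632,265)]
for i,(a,b) in enumerate(zip(dt,ds)): print('cell',i,tri([(T,*c1(a)),(S,*c3(b))]), atz(T,*c1(a),.0895),atz(S,*c3(b),.0895))
for p in [(150,105),(600,50),(640,345),(187,412)]: print('rim',atz(T,*c1(p),.095))
print('hinge',tri([(T,*c1((57,243))),(S,*c3((395,82)))]))
print('peg top',tri([(T,*c1((92,480))),(S,*c3((274,109)))]))
# feet: stem tops
ft=[(160,68),(332,148),(120,342),(325,332)];fs=[(516,113),(574,278),(245,200),(395,361)]
for a,b in zip(ft,fs): print('foot',tri([(T,*c2(a)),(S,*c4(b))]),atz(T,*c2(a),.09),atz(S,*c4(b),.09))
# staple loop
for a in [(676,130),(692,248),(757,242),(742,130)]: print('loop',atz(T,*c1(a),.144))
t=cv2.imread('pics/top0.png');s=cv2.imread('pics/side0.png')
crop(t,120,180,190,240,8,'pics/c5.png'); crop(s,225,120,275,170,8,'pics/c6.png')
E
```

```text
cell 0 (array([0.5614, 0.0987, 0.0907]), [array([ 0.4, -0.9]), array([-0.7,  0.2])]) [0.5594 0.0997 0.0895] [0.5645 0.0994 0.0895]
cell 1 (array([0.575 , 0.0222, 0.0902]), [array([ 0.4, -0.8]), array([-0.7,  0.2])]) [0.573  0.0231 0.0895] [0.5777 0.0223 0.0895]
cell 2 (array([ 0.5878, -0.0544,  0.0915]), [array([ 0.4, -0.8]), array([-0.7,  0.2])]) [ 0.5861 -0.0537  0.0895] [ 0.5914 -0.0531  0.0895]
cell 3 (array([0.6382, 0.1121, 0.0883]), [array([ 0.3, -0.8]), array([-0.6,  0.2])]) [0.6358 0.1128 0.0895] [0.6396 0.1104 0.0895]
cell 4 (array([0.6517, 0.0354, 0.0892]), [array([ 0.4, -0.8]), array([-0.7,  0.2])]) [0.6493 0.0363 0.0895] [0.654  0.0347 0.0895]
cell 5 (array([ 0.6647, -0.0415,  0.0908]), [array([ 0.3, -0.6]), array([-0.5,  0.2])]) [ 0.6635 -0.0408  0.0895] [ 0.6675 -0.0405  0.0895]
rim [0.6724 0.1565 0.095 ]
rim [ 0.7078 -0.0774  0.095 ]
rim [ 0.5508 -0.0988  0.095 ]
rim [0.5119 0.1308 0.095 ]
hinge (array([0.5865, 0.187 , 0.1548]), [array([ 0.4, -1. ]), array([-0.8,  0.2])])
peg top (array([0.4677, 0.1582, 0.1915]), [array([ 0.3, -0.6]), array([-0.5,  0.1])])
foot (array([ 0.6249, -0.2846,  0.0885]), [array([ 0.2, -0.5]), array([-0.5,  0.2])]) [ 0.6233 -0.2835  0.09  ] [ 0.6253 -0.2857  0.09  ]
foot (array([ 0.5695, -0.4049,  0.089 ]), [array([ 0.3, -0.5]), array([-0.5,  0.2])]) [ 0.568  -0.4037  0.09  ] [ 0.5703 -0.4057  0.09  ]
foot (array([ 0.4312, -0.251 ,  0.0908]), [array([ 0.2, -0.5]), array([-0.6,  0.1])]) [ 0.4298 -0.2506  0.09  ] [ 0.433  -0.2509  0.09  ]
foot (array([ 0.4412, -0.3938,  0.0902]), [array([ 0.4, -0.9]), array([-1. ,  0.3])]) [ 0.4389 -0.3927  0.09  ] [ 0.4437 -0.3945  0.09  ]
loop [ 0.6503 -0.1115  0.144 ]
loop [ 0.5906 -0.1193  0.144 ]
loop [ 0.5943 -0.1513  0.144 ]
loop [ 0.6511 -0.1443  0.144 ]
```

View pics/c5.png

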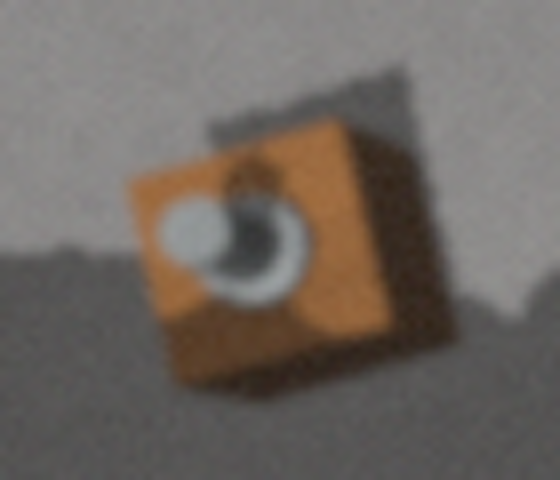

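View pics/c6.png

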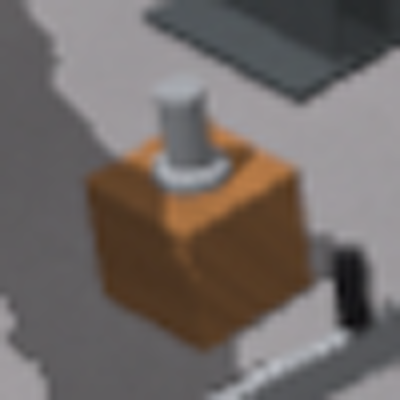

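```bash
cat >> loc.py <<'E'
yaw=0.171; C=np.array([.6131,.0287])
A=np.array([[np.cos(yaw),-np.sin(yaw)],[np.sin(yaw),np.cos(yaw)]])
def crate(x,y): return C+A@np.array([x,y])
cells=[crate(x,y) for x in(-.039,.039) for y in(.0777,0,-.0777)]
E
python3 - <<'E'
from loc import *
np.set_printoptions(precision=4,suppress=True)
print(tri([(T,*ct(195,232,8,120,180)),(S,*ct(181,92,8,225,120))]))
print(tri([(T,*ct(246,246,8,120,180)),(S,*ct(191,168,8,225,120))]))
for i,c in enumerate(cells): print(i,c, proj(T,[*c,.0895]),proj(S,[*c,.0895]))
m=camera_model('wrist'); o,R=st(); print('cam in tool',R.T@(-m['R'].T@m['t']-o['eef_pos']), m['R']@R)
for c in cells[4:5]: go([*c,.25],yaw+np.pi/2)
E
```

```text
(array([0.503 , 0.4171, 0.1109]), [array([ 0.5, -1. ]), array([-0.8,  0.1])])
(array([0.5041, 0.4201, 0.0678]), [array([ 0.4, -0.9]), array([-0.7,  0. ])])
0 [0.5614 0.0986] [275.6568 188.419 ] [305.1627 178.0699]
1 [0.5747 0.0221] [305.6179 183.9584] [321.3387 190.0177]
2 [ 0.5879 -0.0545] [335.3353 179.5339] [338.6615 202.8126]
3 [0.6383 0.1119] [271.5663 159.2821] [323.3079 168.0177]
4 [0.6515 0.0353] [301.1816 154.9928] [339.6091 179.2788]
5 [ 0.6648 -0.0412] [330.559 150.738] [357.0307 191.3138]
t0.15 pos [204.4 642.9 247.6] yawx 1.263 F [-0.3  0.2  0.2] w 1.001
cam in tool [ 0.0003 -0.0771 -0.1262] [[ 1.     -0.001  -0.0006]
 [ 0.0007  0.9532 -0.3024]
 [ 0.0009  0.3024  0.9532]]
t0.15 pos [204.4 642.9 247.6] yawx 1.263 F [-0.3  0.2  0.2] w 1.001
shift [-443.5  610.2   -1.8] roll -0.479 (q7 -0.08)
```

arm_command --series '[[0, [-187, 287, 0], -0.18], [0, [-374, 574, 0], -0.36], [0, [-374, 574, 0], -0.479], [0, [-374, 574, 0], -0.479], [0, [-374, 574, 0], -0.479], [0, [-374, 574, 0], -0.479], [0, [-374, 574, 0], -0.479], [0, [-374, 574, 0], -0.479]]' --squeeze 60

```text
t: 1.15
eef_pos: [0.522, 0.2545, 0.2483]
tool_rot: [-0.0, 0.644, 0.765, 0.0]
contact_force: [0.8, 0.5, 1.1]
gripper_width: -0.006
```

arm_command --series '[[0, [0, 0, 0], 0]]'

```text
t: 1.27
eef_pos: [0.5244, 0.25, 0.2482]
tool_rot: [0.001, 0.648, 0.762, -0.001]
contact_force: [-1.3, 0.7, -0.4]
gripper_width: -0.001
```

```bash
python3 -c "
from loc import *
go([*cells[3],.13],yaw+np.pi/2)"
```

```text
t1.27 pos [524.4 250.  248.2] yawx 1.732 F [-1.3  0.7 -0.4] w -0.001
shift [-154.2   90.2  118.7] roll -0.010 (q7 1.21)
```

arm_command --series '[[0, [-51, 30, 0], -0.01], [0, [-103, 60, 20], -0.01], [0, [-154, 90, 60], -0.01], [0, [-154, 90, 100], -0.01], [0, [-154, 90, 119], -0.01], [0, [-154, 90, 119], -0.01]]'

```text
t: 2.02
eef_pos: [0.6344, 0.1216, 0.1281]
tool_rot: [-0.001, 0.639, 0.769, -0.001]
contact_force: [-0.1, 0.4, 0.1]
gripper_width: -0.0
```

```bash
python3 -c "
from loc import *
go([*cells[3],.13],yaw+np.pi/2)
cv2.imwrite('pics/w1.png',read_camera('wrist'));cv2.imwrite('pics/s1.png',cv2.resize(read_camera('side')[100:260,200:440],None,fx=3,fy=3))"
```

```text
t2.02 pos [634.4 121.6 128.1] yawx 1.754 F [-0.1  0.4  0.1] w -0.000
shift [-10.2   2.   -1.9] roll 0.012 (q7 1.55)
```

View pics/w1.png

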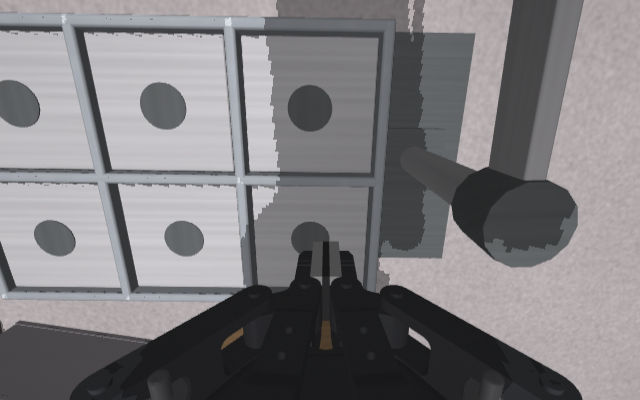

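View pics/s1.png

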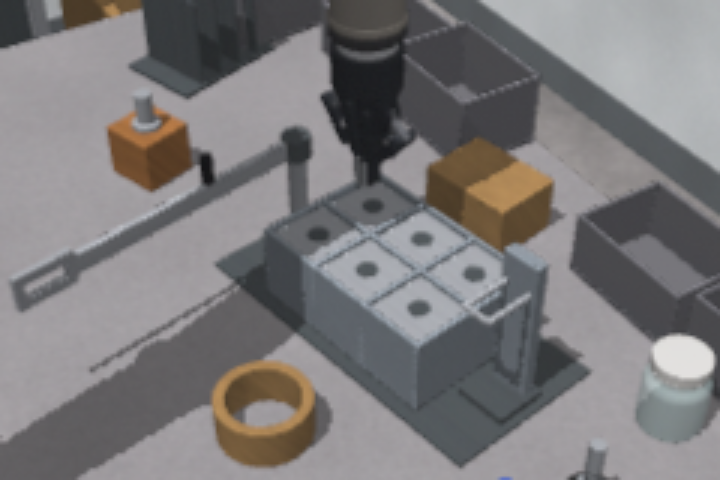

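arm_command --series '[[0, [0, 0, 5], 0.012], [0, [0, 0, 10], 0.012]]'

```text
t: 2.38
eef_pos: [0.6364, 0.1204, 0.1202]
tool_rot: [0.0, 0.645, 0.764, 0.001]
contact_force: [0.6, 0.8, -0.9]
gripper_width: -0.002
```

```bash
python3 -c "
from loc import *
go([*cells[3],.105],yaw+np.pi/2)"
```

```text
t2.38 pos [636.4 120.4 120.2] yawx 1.740 F [ 0.6  0.8 -0.9] w -0.002
shift [-8.7  0.4 15.2] roll -0.001 (q7 1.54)
```

arm_command --series '[[0, [-8.7, 0.4, 5], 0], [0, [-8.7, 0.4, 12], 0], [0, [-8.7, 0.4, 17], 0], [0, [-8.7, 0.4, 20], 0], [0, [-8.7, 0.4, 23], 0], [0, [-8.7, 0.4, 25], 0], [0, [-8.7, 0.4, 25], 0]]'

```text
t: 3.25
eef_pos: [0.6379, 0.1107, 0.0943]
tool_rot: [0.0, 0.645, 0.764, -0.0]
contact_force: [-1.1, -1.0, 2.4]
gripper_width: -0.002
```

arm_command --series '[[0, [0, 0, 4], 0], [0, [0, 0, 7], 0]]'

```text
t: 3.5
eef_pos: [0.638, 0.1108, 0.0876]
tool_rot: [0.0, 0.645, 0.764, -0.0]
contact_force: [-1.1, -2.5, 5.8]
gripper_width: -0.002
```

```bash
python3 -c "
from loc import *
st()
cv2.imwrite('pics/w2.png',read_camera('wrist'));cv2.imwrite('pics/s2.png',cv2.resize(read_camera('side')[130:230,260:380],None,fx=6,fy=6))"
```

```text
t3.50 pos [638.  110.8  87.6] yawx 1.740 F [-1.1 -2.5  5.8] w -0.002
```

View pics/s2.png

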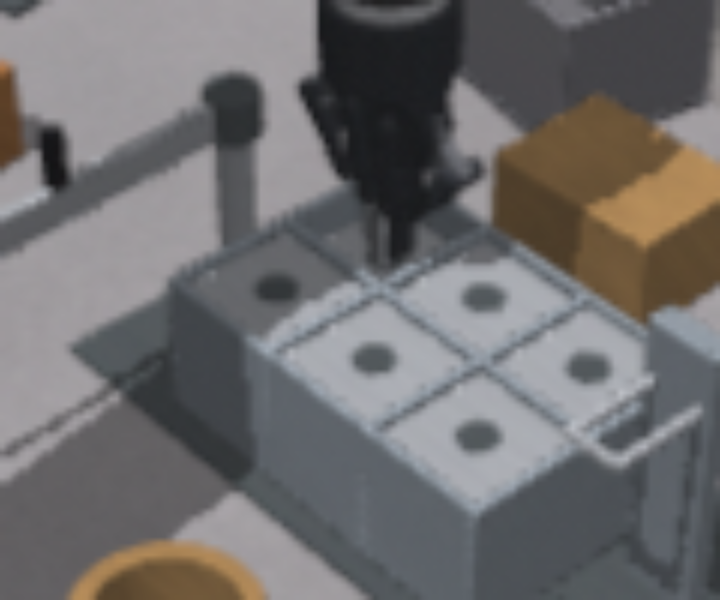

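View pics/w2.png

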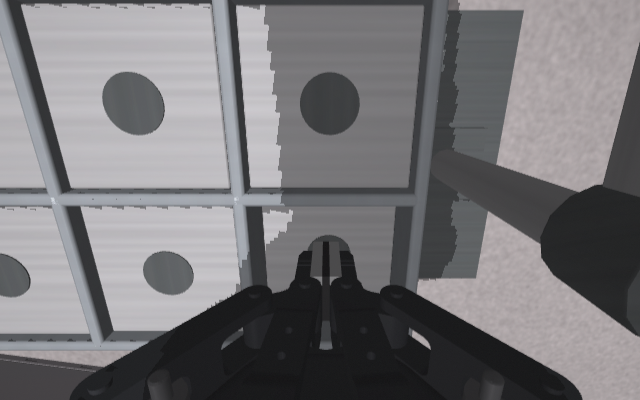

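arm_command --series '[[0, [0, 0, -34], 0], [0, [-25, 0, -34], 0], [0, [-77, 0, -34], 0], [0, [-77, 0, -30], 0], [0, [-77, 0, -20], 0], [0, [-77, 0, -13], 0], [0, [-77, 0, -9], 0], [0, [-77, 0, -6], 0]]'

```text
t: 4.6
eef_pos: [0.651, 0.0366, 0.0988]
tool_rot: [-0.0, 0.644, 0.765, 0.001]
contact_force: [-23.0, -2.3, 62.9]
gripper_width: -0.0
```

arm_command --series '[[0, [0, 0, 1], 0]]'

```text
t: 4.72
eef_pos: [0.651, 0.0367, 0.0988]
tool_rot: [-0.0, 0.644, 0.765, 0.001]
contact_force: [-23.4, -2.4, 58.3]
gripper_width: 0.001
```

```bash
python3 -c "
from loc import *
go([*cells[4],.094],yaw+np.pi/2)"
```

```text
t4.72 pos [651.   36.7  98.8] yawx 1.741 F [-23.4  -2.4  58.3] w 0.001
shift [-1.4  0.3  4.8] roll -0.001 (q7 1.68)
```

arm_command --series '[[0, [0, 0, -25], 0], [0, [-25, 0, -25], 0], [0, [-78, 0, -25], 0], [0, [-78, 0, -21], 0], [0, [-78, 0, -10], 0], [0, [-78, 0, -3], 0], [0, [-78, 0, 1], 0], [0, [-78, 0, 1], 0]]'

```text
t: 5.72
eef_pos: [0.6638, -0.0396, 0.0905]
tool_rot: [-0.0, 0.644, 0.765, 0.0]
contact_force: [-0.0, -1.4, 0.4]
gripper_width: -0.001
```

```bash
python3 -c "
from loc import *
go([*cells[5],.094],yaw+np.pi/2)"
```

```text
t5.72 pos [663.8 -39.6  90.5] yawx 1.742 F [-0.  -1.4  0.4] w -0.001
shift [-1.7  0.7 -3.5] roll 0.000 (q7 1.80)
```

arm_command --series '[[0, [0, 0, -30], 0], [0, [0, -25, -30], 0], [0, [-1, -78, -30], 0], [0, [-1, -78, -26], 0], [0, [-1, -78, -18], 0], [0, [-1, -78, -10], 0], [0, [-1, -78, -5], 0], [0, [-1, -78, -5], 0]]'

```text
t: 6.72
eef_pos: [0.5879, -0.0546, 0.0954]
tool_rot: [-0.0, 0.644, 0.765, 0.0]
contact_force: [-0.7, -0.0, 0.1]
gripper_width: -0.001
```

arm_command --series '[[0, [0, 0, -30], 0], [0, [25, 0, -30], 0], [0, [77, 0, -30], 0], [0, [77, 0, -22], 0], [0, [77, 0, -12], 0], [0, [77, 0, -5], 0], [0, [77, 0, 0], 0], [0, [77, 0, 0], 0]]'

```text
t: 7.72
eef_pos: [0.5743, 0.019, 0.0957]
tool_rot: [-0.0, 0.645, 0.764, -0.0]
contact_force: [1.0, 0.3, -0.9]
gripper_width: 0.004
```

```bash
python3 -c "
from loc import *
go([*cells[1],.094],yaw+np.pi/2)"
```

```text
t7.72 pos [574.3  19.   95.7] yawx 1.738 F [ 1.   0.3 -0.9] w 0.004
shift [2.9 0.9 1.7] roll -0.003 (q7 1.68)
```

```bash
python3 -c "
from loc import *
t=read_camera('top');cv2.imwrite('pics/t3.png',t);d=cv2.absdiff(t,cv2.imread('pics/top0.png')).max(2)[140:310,370:500]; print((d>40).sum())
crop(t,380,150,500,310,3.7,'pics/t3c.png')
go([.6249,-.2846,.27],yaw+np.pi/2)"
```

```text
0
t7.78 pos [574.1  18.8  95.7] yawx 1.738 F [-0.8 -0.7 -0.5] w 0.001
shift [-307.8   -0.7 -174. ] roll -0.004 (q7 1.68)
```

View pics/t3c.png

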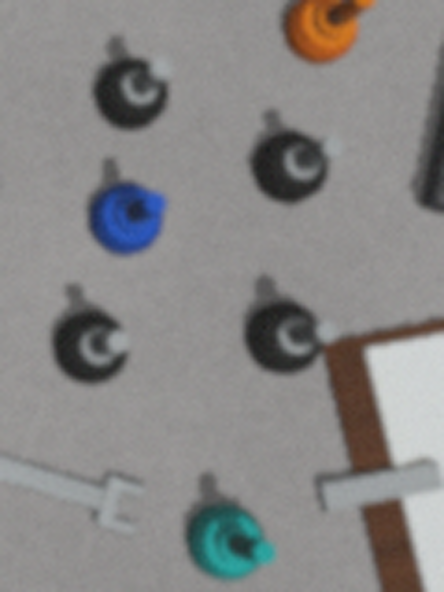

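arm_command --series '[[0, [0, 0, -62], 0], [0, [-20, 0, -120], 0], [50, [-80, 0, -150], 0], [50, [-142, 0, -150], 0], [50, [-204, 0, -150], 0], [50, [-266, 0, -150], 0], [50, [-308, -1, -150], 0], [50, [-308, -1, -120], 0]]'

```text
t: 8.78
eef_pos: [0.6245, -0.2916, 0.218]
tool_rot: [0.003, 0.648, 0.761, -0.001]
contact_force: [0.6, 0.8, -0.2]
gripper_width: 0.583
```

arm_command --series '[[50, [0, 0, 10], 0], [50, [0, 0, 20], 0], [50, [0, 0, 20], 0]]'

```text
t: 9.15
eef_pos: [0.625, -0.2826, 0.1959]
tool_rot: [-0.001, 0.644, 0.765, -0.0]
contact_force: [-0.6, -0.4, -0.1]
gripper_width: 0.589
```

```bash
python3 -c "
from loc import *
go([.6249,-.2846,.076],yaw+np.pi/2)
cv2.imwrite('pics/w4.png',read_camera('wrist'))
m=camera_model('wrist');print(proj(m,[.6249,-.2846,.09]))
t=read_camera('top');crop(t,350,100,510,220,5,'pics/t4.png')"
```

```text
t9.15 pos [ 625.  -282.6  195.9] yawx 1.741 F [-0.6 -0.4 -0.1] w 0.589
shift [ -2.   -0.3 119.9] roll -0.001 (q7 2.19)
[323.09792245 202.69853924]
```

View pics/w4.png

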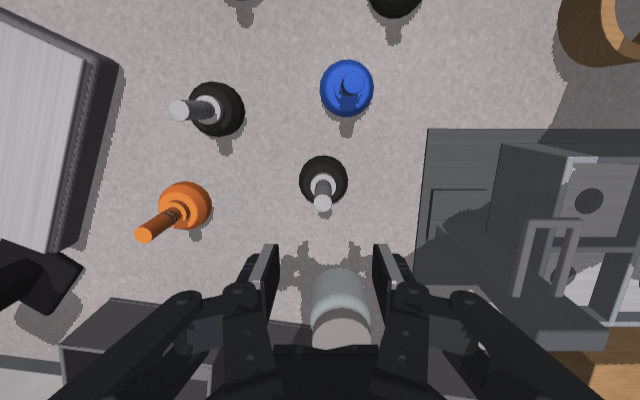

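arm_command --series '[[50, [-2, 0, 40], 0], [50, [-2, 0, 80], 0], [50, [-2, 0, 110], 0], [50, [-2, 0, 120], 0], [50, [-2, 0, 120], 0], [0, [-2, 0, 120], 0], [0, [-2, 0, 120], 0], [0, [-2, 0, 120], 0]]' --squeeze 60

```text
t: 10.25
eef_pos: [0.6263, -0.2855, 0.0779]
tool_rot: [0.001, 0.645, 0.764, 0.001]
contact_force: [-0.5, 2.3, 6.2]
gripper_width: 0.165
```

arm_command --series '[[0, [0, 0, 0], 0], [0, [0, 0, -20], 0], [0, [0, 0, -60], 0], [0, [0, 0, -110], 0], [0, [0, 0, -160], 0], [0, [0, 0, -200], 0], [0, [0, 0, -210], 0], [0, [0, 0, -210], 0]]'

```text
t: 11.25
eef_pos: [0.6251, -0.2853, 0.286]
tool_rot: [-0.0, 0.645, 0.764, -0.0]
contact_force: [-0.1, 0.7, -3.6]
gripper_width: 0.166
```

```bash
python3 -c "
from loc import *
go([*cells[3],.286],yaw+np.pi/2)
cv2.imwrite('pics/w5.png',read_camera('wrist'))"
```

```text
t11.25 pos [ 625.1 -285.3  286. ] yawx 1.740 F [-0.1  0.7 -3.6] w 0.166
shift [389.3  79.9   0. ] roll -0.002 (q7 2.18)
```

View pics/w5.png

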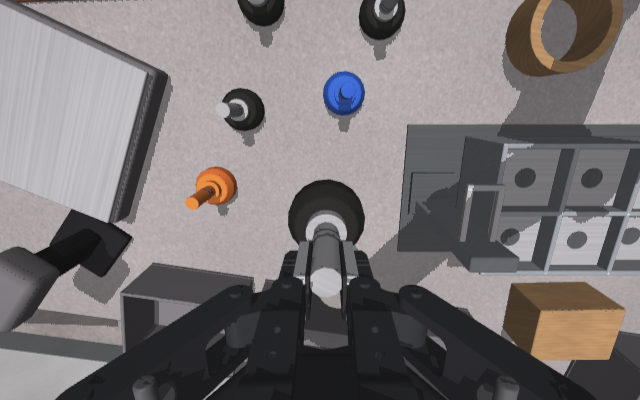

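arm_command --series '[[0, [30, 6, 0], 0], [0, [80, 16, 0], 0], [0, [135, 28, 0], 0], [0, [190, 39, 0], 0], [0, [245, 50, 0], 0], [0, [300, 62, 0], 0], [0, [350, 72, 0], 0], [0, [380, 78, 0], 0]]'

```text
t: 12.3
eef_pos: [0.6367, 0.1062, 0.2834]
tool_rot: [-0.002, 0.643, 0.766, -0.001]
contact_force: [0.2, 0.2, -3.5]
gripper_width: 0.165
```

arm_command --series '[[0, [9, 2, 0], 0], [0, [9, 2, 30], 0], [0, [9, 2, 60], 0], [0, [9, 2, 80], 0], [0, [9, 2, 90], 0], [0, [9, 2, 90], 0]]'

```text
t: 13.05
eef_pos: [0.6383, 0.1104, 0.1952]
tool_rot: [-0.0, 0.645, 0.764, -0.001]
contact_force: [0.6, 0.5, -2.6]
gripper_width: 0.168
```

```bash
python3 -c "
from loc import *
go([*cells[3],.110],yaw+np.pi/2)
cv2.imwrite('pics/w6.png',read_camera('wrist'))"
```

```text
t13.05 pos [638.3 110.4 195.2] yawx 1.739 F [ 0.6  0.5 -2.6] w 0.168
shift [ 1.6  0.5 85.2] roll -0.003 (q7 1.54)
```

View pics/w6.png

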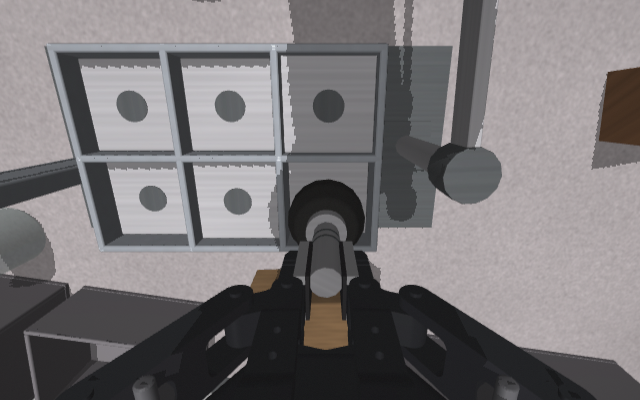

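arm_command --series '[[0, [1.5, 0, 25], 0], [0, [1.5, 0, 45], 0], [0, [1.5, 0, 55], 0], [0, [1.5, 0, 65], 0], [0, [1.5, 0, 73], 0], [0, [1.5, 0, 80], 0], [0, [1.5, 0, 84], 0], [0, [1.5, 0, 86], 0]]'

```text
t: 14.1
eef_pos: [0.6387, 0.113, 0.1102]
tool_rot: [0.0, 0.645, 0.764, 0.0]
contact_force: [-1.9, 0.1, 2.7]
gripper_width: 0.168
```

arm_command --series '[[0, [0, 0, 2], 0]]'

```text
t: 14.22
eef_pos: [0.6391, 0.1131, 0.1097]
tool_rot: [0.0, 0.645, 0.764, 0.001]
contact_force: [-7.3, -0.6, 20.3]
gripper_width: 0.167
```

arm_command --series '[[35, [0, 0, 0], 0], [35, [0, 0, 0], 0], [35, [0, 0, 0], 0], [35, [0, 0, -50], 0], [35, [0, 0, -110], 0], [35, [0, 0, -165], 0], [50, [-30, 0, -165], 0]]'

```text
t: 15.1
eef_pos: [0.6461, 0.0867, 0.2789]
tool_rot: [0.002, 0.643, 0.766, 0.005]
contact_force: [-0.6, -0.2, -0.4]
gripper_width: 0.58
```

```bash
cat > feet.py <<'E'
from loc import *
def look(n):
    t=read_camera('top');s=read_camera('side')
    a=cv2.resize(t[130:260,370:500],None,fx=3.5,fy=3.5);b=cv2.resize(s[220:330,300:430],None,fx=3.5,fy=3.5)
    b=cv2.copyMakeBorder(b,0,a.shape[0]-b.shape[0],0,0,cv2.BORDER_CONSTANT)[:, :340]
    cv2.imwrite(f'pics/{n}.png',np.hstack([a,b])); 
    d=cv2.absdiff(t,cv2.imread('pics/top0.png')).max(2)
    ys,xs=np.where(d[150:300,380:480]>40); print('diff',len(xs), (xs.min()+380,xs.max()+380,ys.min()+150,ys.max()+150) if len(xs) else '')
E
python3 -c "
from feet import *
look('f1'); go([.5695,-.4049,.27],yaw+np.pi/2)
cv2.imwrite('pics/w7.png',read_camera('wrist'))"
```

```text
diff 313 (np.int64(405), np.int64(425), np.int64(160), np.int64(184))
t15.20 pos [644.6  79.  274.7] yawx 1.735 F [ 0.3 -0.7 -0.4] w 0.587
shift [-465.1 -153.1    5.4] roll -0.007 (q7 1.58)
```

View pics/f1.png

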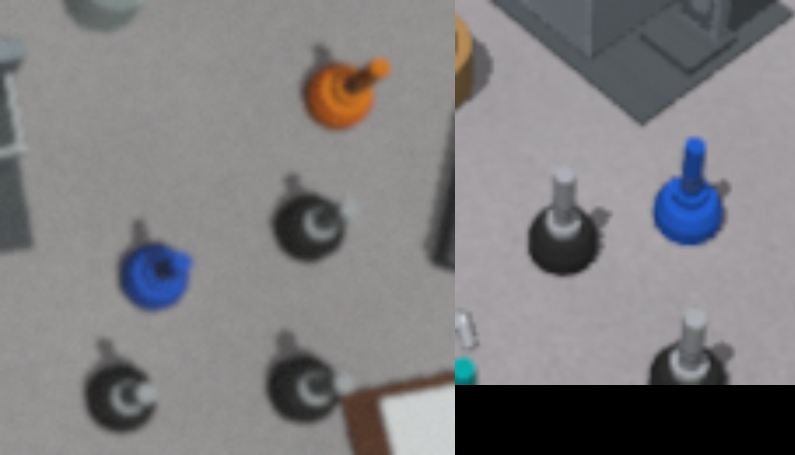

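View pics/w7.png

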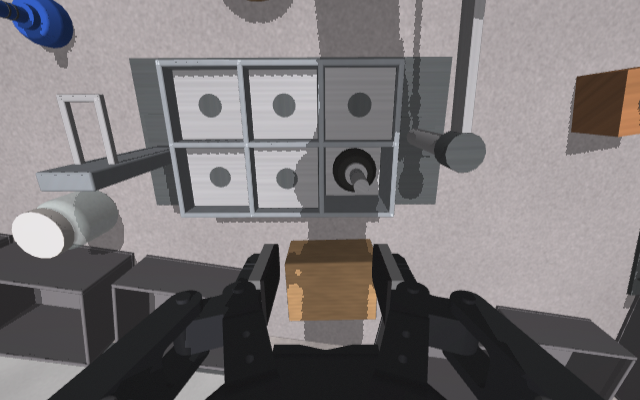

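arm_command --series '[[50, [-60, -20, 0], 0], [50, [-120, -40, 0], 0], [50, [-178, -58, 0], 0], [50, [-236, -78, 0], 0], [50, [-294, -97, 0], 0], [50, [-352, -116, 0], 0], [50, [-410, -135, 0], 0], [50, [-458, -153, 10], 0]]'

```text
t: 16.25
eef_pos: [0.5699, -0.3955, 0.2629]
tool_rot: [0.0, 0.645, 0.764, 0.0]
contact_force: [0.4, 0.8, -0.2]
gripper_width: 0.585
```

arm_command --series '[[50, [0, 0, 40], 0], [50, [0, 0, 80], 0], [50, [0, 0, 80], 0]]'

```text
t: 16.62
eef_pos: [0.5682, -0.3912, 0.1789]
tool_rot: [-0.004, 0.644, 0.765, -0.0]
contact_force: [0.1, 0.1, 0.5]
gripper_width: 0.584
```

```bash
python3 -c "
from feet import *
P=[.5695,-.4049,.077]
go(P,yaw+np.pi/2)
m=camera_model('wrist');cv2.imwrite('pics/w8.png',read_camera('wrist'));print(proj(m,[*P[:2],.09]))"
```

```text
t16.62 pos [ 568.2 -391.2  178.9] yawx 1.741 F [0.1 0.1 0.5] w 0.584
shift [-14.3  -0.4 101.8] roll -0.001 (q7 2.40)
[306.82827899 210.08625981]
```

View pics/w8.png

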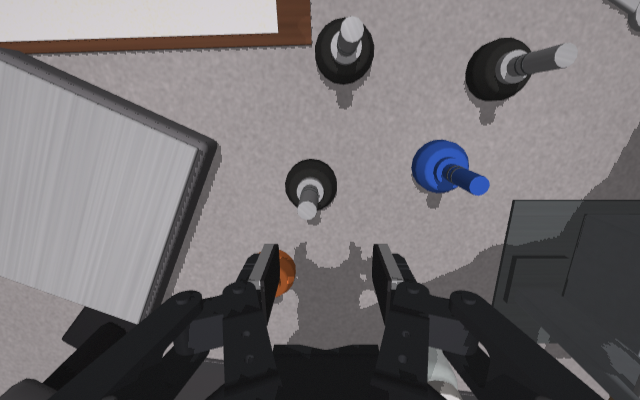

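arm_command --series '[[50, [-14.3, -0.4, 20], 0], [50, [-14.3, -0.4, 50], 0], [50, [-14.3, -0.4, 85], 0], [50, [-14.3, -0.4, 102], 0], [50, [-14.3, -0.4, 102], 0], [0, [-14.3, -0.4, 102], 0], [0, [-14.3, -0.4, 102], 0], [0, [-14.3, -0.4, 102], 0]]'

```text
t: 17.68
eef_pos: [0.5727, -0.4083, 0.0826]
tool_rot: [0.001, 0.645, 0.764, 0.0]
contact_force: [0.9, 0.9, 3.1]
gripper_width: 0.163
```

arm_command --series '[[0, [0, 0, 0], 0], [0, [0, 0, -20], 0], [0, [0, 0, -60], 0], [0, [0, 0, -110], 0], [0, [0, 0, -160], 0], [0, [0, 0, -200], 0], [0, [0, 0, -208], 0], [0, [0, 0, -208], 0]]'

```text
t: 18.68
eef_pos: [0.5715, -0.4078, 0.2889]
tool_rot: [-0.0, 0.645, 0.764, -0.0]
contact_force: [0.2, 1.2, -2.6]
gripper_width: 0.162
```

```bash
python3 -c "
from feet import *
go([*cells[5],.285],yaw+np.pi/2)"
```

```text
t18.68 pos [ 571.5 -407.8  288.9] yawx 1.740 F [ 0.2  1.2 -2.6] w 0.162
shift [345.6 153.6   4. ] roll -0.002 (q7 2.39)
```

arm_command --series '[[0, [30, 13, 0], 0], [0, [80, 36, 0], 0], [0, [135, 60, 0], 0], [0, [190, 85, 0], 0], [0, [245, 110, 0], 0], [0, [295, 132, 0], 0], [0, [330, 147, 0], 0], [0, [345, 152, 0], 0]]'

```text
t: 19.68
eef_pos: [0.6629, -0.0386, 0.2865]
tool_rot: [-0.002, 0.643, 0.766, -0.001]
contact_force: [0.1, -0.8, -1.9]
gripper_width: 0.163
```

arm_command --series '[[0, [0, 0, 5], 0], [0, [0, 0, 40], 0], [0, [0, 0, 75], 0], [0, [0, 0, 90], 0], [0, [0, 0, 90], 0]]'

```text
t: 20.3
eef_pos: [0.6627, -0.0441, 0.1982]
tool_rot: [-0.001, 0.646, 0.764, -0.001]
contact_force: [-0.3, 0.6, -2.0]
gripper_width: 0.161
```

```bash
python3 -c "
from feet import *
go([*cells[5],.1146],yaw+np.pi/2)
cv2.imwrite('pics/w9.png',read_camera('wrist'))"
```

```text
t20.30 pos [662.7 -44.1 198.2] yawx 1.738 F [-0.3  0.6 -2. ] w 0.161
shift [ 2.5  2.7 83.6] roll -0.004 (q7 1.80)
```

View pics/w9.png

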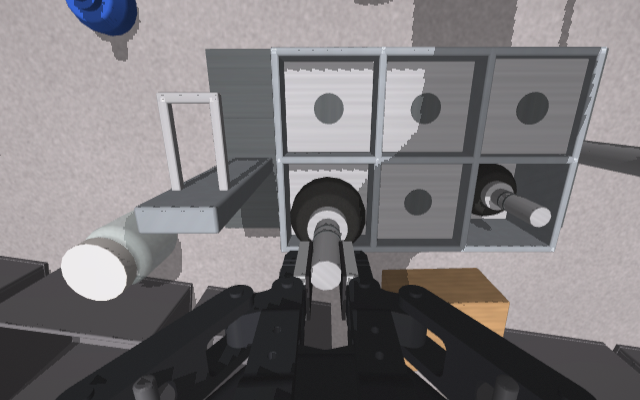

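```bash
python3 -c "
from feet import *
for p in [(668,90),(668,122),(760,85),(755,115)]:
    w=atz(T,*ct(*p,5,225,125),.18)[:2]; print(A.T@(w-C))
m=camera_model('wrist')
for p in [(218,230),(137,232),(216,208),(270,160)]:
    w=atz(m,*p,.18)[:2]; print(A.T@(w-C))
"
```

```text
[ 0.02281803 -0.13789672]
[ 0.00723263 -0.13520606]
[ 0.01877045 -0.18193448]
[ 0.00449416 -0.17692426]
[ 0.02383398 -0.13801186]
[ 0.02491061 -0.18229016]
[ 0.01117562 -0.13762664]
[-0.01434991 -0.10743715]
```

arm_command --series '[[0, [2.5, 2.5, 20], 0], [0, [2.5, 2.5, 40], 0], [0, [2.5, 2.5, 55], 0], [0, [2.5, 2.5, 65], 0], [0, [2.5, 2.5, 73], 0], [0, [2.5, 2.5, 79], 0], [0, [2.5, 2.5, 82], 0], [0, [2.5, 2.5, 84], 0]]'

```text
t: 21.35
eef_pos: [0.6659, -0.0391, 0.1154]
tool_rot: [0.0, 0.645, 0.764, 0.0]
contact_force: [-0.5, 2.6, 3.5]
gripper_width: 0.163
```

arm_command --series '[[0, [0, 0, 2], 0]]'

```text
t: 21.48
eef_pos: [0.6664, -0.0389, 0.1144]
tool_rot: [0.0, 0.645, 0.764, 0.001]
contact_force: [-3.5, 4.6, 16.7]
gripper_width: 0.167
```

arm_command --series '[[35, [0, 0, 0], 0], [35, [0, 0, 0], 0], [35, [0, 0, 0], 0], [35, [0, 0, -50], 0], [35, [0, 0, -110], 0], [50, [0, 0, -160], 0], [50, [-30, -20, -160], 0]]'

```text
t: 22.35
eef_pos: [0.6543, -0.0697, 0.2782]
tool_rot: [0.003, 0.643, 0.766, 0.004]
contact_force: [0.1, -0.6, 0.3]
gripper_width: 0.583
```

```bash
python3 -c "
from feet import *
look('f2'); go([.4412,-.3938,.27],yaw+np.pi/2)
cv2.imwrite('pics/w10.png',read_camera('wrist'))"
```

```text
diff 2531 (np.int64(380), np.int64(468), np.int64(150), np.int64(299))
t22.45 pos [649.8 -77.9 274.6] yawx 1.734 F [-0.5 -0.9 -0.7] w 0.587
shift [-277.9 -257.1    5.3] roll -0.008 (q7 1.84)
```

View pics/f2.png

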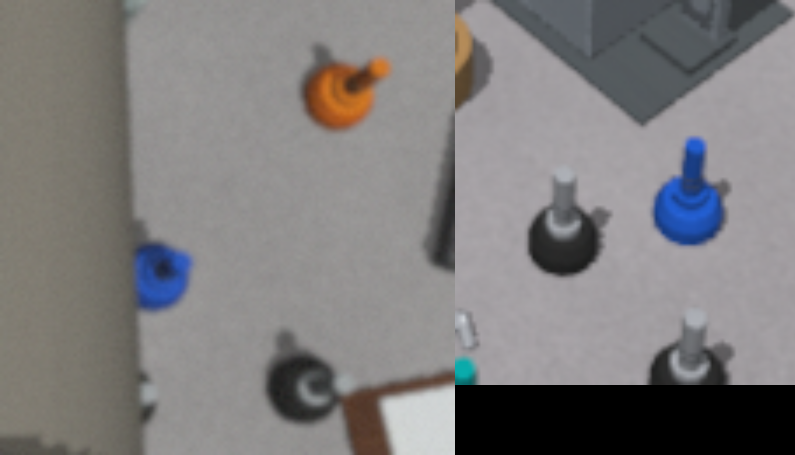

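View pics/w10.png

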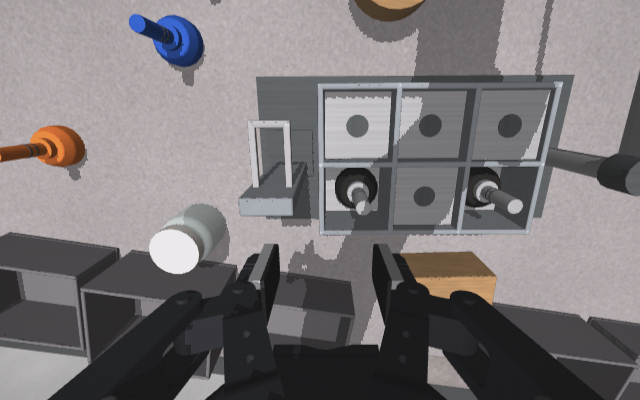

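arm_command --series '[[50, [-40, -37, 0], 0], [50, [-80, -74, 0], 0], [50, [-122, -112, 0], 0], [50, [-165, -150, 0], 0], [50, [-208, -190, 0], 0], [50, [-245, -225, 10], 0], [50, [-265, -240, 40], 0], [50, [-265, -240, 80], 0]]'

```text
t: 23.5
eef_pos: [0.458, -0.3765, 0.1928]
tool_rot: [0.001, 0.646, 0.763, -0.0]
contact_force: [-0.3, 0.6, 0.2]
gripper_width: 0.586
```

arm_command --series '[[50, [0, 0, 10], 0], [50, [0, 0, 10], 0]]'

```text
t: 23.75
eef_pos: [0.4595, -0.3732, 0.183]
tool_rot: [-0.001, 0.644, 0.765, -0.0]
contact_force: [0.4, -0.2, 0.3]
gripper_width: 0.582
```

```bash
python3 -c "
from feet import *
P=[.4412,-.3938,.077]
go(P,yaw+np.pi/2)
m=camera_model('wrist');cv2.imwrite('pics/w11.png',read_camera('wrist'));print(proj(m,[*P[:2],.09]))"
```

```text
t23.75 pos [ 459.5 -373.2  183. ] yawx 1.741 F [ 0.4 -0.2  0.3] w 0.582
shift [-17.3 -21.5 106. ] roll -0.001 (q7 2.47)
[302.7421658  182.85381439]
```

View pics/w11.png

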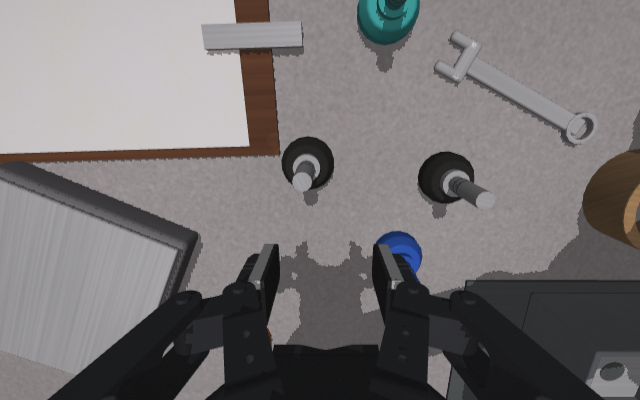

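arm_command --series '[[50, [-17.3, -21.5, 15], 0], [50, [-17.3, -21.5, 45], 0], [50, [-17.3, -21.5, 85], 0], [50, [-17.3, -21.5, 106], 0], [50, [-17.3, -21.5, 106], 0], [0, [-17.3, -21.5, 106], 0], [0, [-17.3, -21.5, 106], 0], [0, [-17.3, -21.5, 106], 0]]'

```text
t: 24.8
eef_pos: [0.4418, -0.3951, 0.0791]
tool_rot: [0.001, 0.645, 0.764, 0.0]
contact_force: [-0.2, 1.5, 5.8]
gripper_width: 0.164
```

arm_command --series '[[0, [0, 0, 0], 0], [0, [0, 0, -20], 0], [0, [0, 0, -60], 0], [0, [0, 0, -110], 0], [0, [0, 0, -160], 0], [0, [0, 0, -200], 0], [0, [0, 0, -208], 0], [0, [0, 0, -208], 0]]'

```text
t: 25.8
eef_pos: [0.4405, -0.3943, 0.2849]
tool_rot: [-0.0, 0.645, 0.764, 0.0]
contact_force: [-0.3, 0.4, -3.1]
gripper_width: 0.166
```

```bash
python3 -c "
from feet import *
go([*cells[1],.285],yaw+np.pi/2)"
```

```text
t25.80 pos [ 440.5 -394.3  284.9] yawx 1.740 F [-0.3  0.4 -3.1] w 0.166
shift [387.8 202.4   0. ] roll -0.002 (q7 2.48)
```

arm_command --series '[[0, [30, 16, 0], 0], [0, [80, 42, 0], 0], [0, [130, 68, 0], 0], [0, [185, 96, 0], 0], [0, [240, 125, 0], 0], [0, [295, 154, 0], 0], [0, [345, 180, 0], 0], [0, [378, 198, 0], 0]]'

```text
t: 26.8
eef_pos: [0.5715, 0.0148, 0.2827]
tool_rot: [-0.002, 0.643, 0.765, -0.001]
contact_force: [0.4, -0.6, -2.8]
gripper_width: 0.162
```

arm_command --series '[[0, [10, 4, 5], 0], [0, [10, 4, 40], 0], [0, [10, 4, 75], 0], [0, [10, 4, 90], 0], [0, [10, 4, 90], 0]]'

```text
t: 27.42
eef_pos: [0.5735, 0.021, 0.1938]
tool_rot: [-0.001, 0.645, 0.764, -0.001]
contact_force: [-0.4, -0.0, -2.6]
gripper_width: 0.169
```

```bash
python3 -c "
from feet import *
go([*cells[1],.1111],yaw+np.pi/2)"
```

```text
t27.43 pos [573.5  21.  193.8] yawx 1.739 F [-0.4 -0.  -2.6] w 0.169
shift [ 0.9  1.6 82.7] roll -0.003 (q7 1.65)
```

arm_command --series '[[0, [1, 1.5, 20], 0], [0, [1, 1.5, 40], 0], [0, [1, 1.5, 55], 0], [0, [1, 1.5, 65], 0], [0, [1, 1.5, 73], 0], [0, [1, 1.5, 79], 0], [0, [1, 1.5, 82], 0], [0, [1, 1.5, 83], 0]]'

```text
t: 28.42
eef_pos: [0.5767, 0.023, 0.1126]
tool_rot: [0.001, 0.645, 0.764, 0.001]
contact_force: [4.2, -0.1, 1.8]
gripper_width: 0.164
```

arm_command --series '[[0, [0, 0, 2], 0]]'

```text
t: 28.55
eef_pos: [0.5769, 0.0231, 0.111]
tool_rot: [0.001, 0.645, 0.764, 0.001]
contact_force: [4.1, 1.0, 14.2]
gripper_width: 0.16
```

arm_command --series '[[0, [0, 0, 1], 0]]'

```text
t: 28.68
eef_pos: [0.5773, 0.0232, 0.1109]
tool_rot: [0.001, 0.645, 0.764, 0.001]
contact_force: [1.1, -0.0, 18.1]
gripper_width: 0.165
```

arm_command --series '[[35, [0, 0, 0], 0], [35, [0, 0, 0], 0], [35, [0, 0, 0], 0], [35, [0, 0, -50], 0], [35, [0, 0, -110], 0], [50, [-20, 0, -160], 0], [50, [-60, 0, -160], 0]]'

```text
t: 29.55
eef_pos: [0.5882, -0.0347, 0.2738]
tool_rot: [0.002, 0.643, 0.766, 0.003]
contact_force: [-0.2, -0.8, -1.2]
gripper_width: 0.587
```

```bash
python3 -c "
from feet import *
look('f3'); go([.4312,-.251,.27],yaw+np.pi/2)
cv2.imwrite('pics/w12.png',read_camera('wrist'))"
```

```text
diff 2456 (np.int64(380), np.int64(468), np.int64(150), np.int64(299))
t29.65 pos [586.1 -41.6 270.2] yawx 1.733 F [-0.4  0.1 -0.9] w 0.584
shift [-181.6 -186.7    0.5] roll -0.009 (q7 1.75)
```

View pics/f3.png

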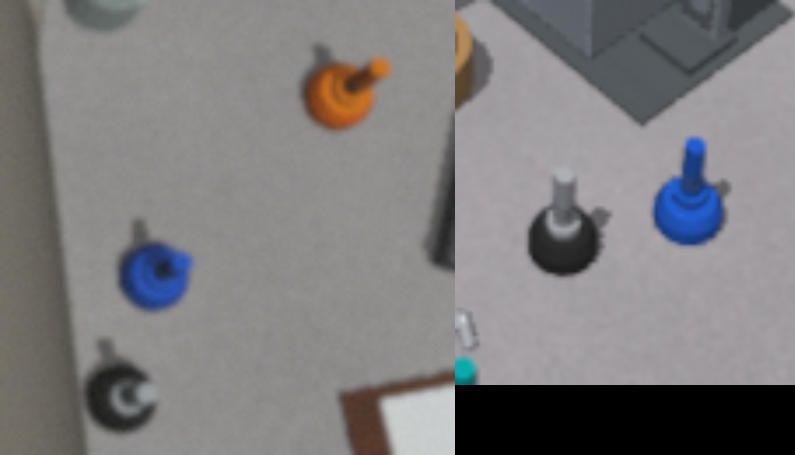

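View pics/w12.png

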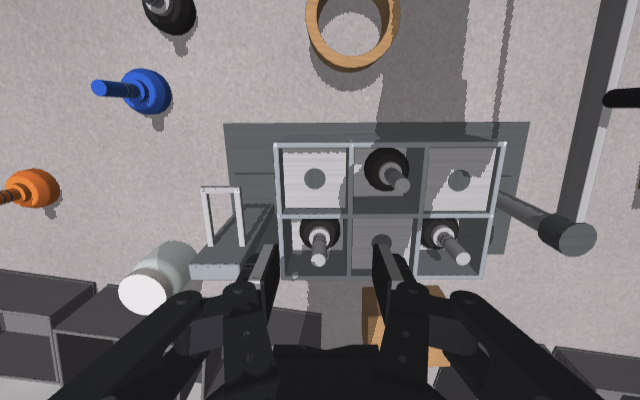

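arm_command --series '[[50, [-40, -42, 0], 0], [50, [-80, -85, 0], 0], [50, [-122, -128, 0], 0], [50, [-160, -165, 0], 0], [50, [-172, -184, 10], 0], [50, [-172, -184, 40], 0], [50, [-172, -184, 80], 0], [50, [-172, -184, 90], 0]]'

```text
t: 30.7
eef_pos: [0.4318, -0.235, 0.1768]
tool_rot: [-0.003, 0.644, 0.765, -0.001]
contact_force: [-0.2, 0.6, -0.1]
gripper_width: 0.584
```

arm_command --series '[[50, [0, 0, 0], 0]]'

```text
t: 30.82
eef_pos: [0.4335, -0.236, 0.179]
tool_rot: [-0.001, 0.645, 0.765, -0.0]
contact_force: [-1.2, -0.5, 0.7]
gripper_width: 0.585
```

```bash
python3 -c "
from feet import *
P=[.4312,-.251,.077]
go(P,yaw+np.pi/2)
m=camera_model('wrist');cv2.imwrite('pics/w13.png',read_camera('wrist'));print(proj(m,[*P[:2],.09]))"
```

```text
t30.82 pos [ 433.5 -236.   179. ] yawx 1.741 F [-1.2 -0.5  0.7] w 0.585
shift [-14.5  -4.6 102. ] roll -0.001 (q7 2.21)
[306.48186626 205.02818932]
```

View pics/w13.png

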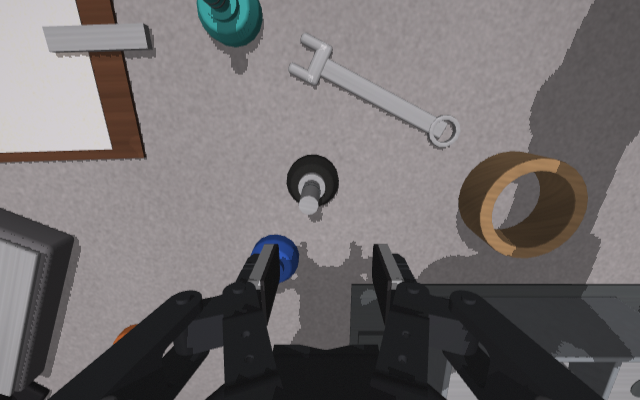

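arm_command --series '[[50, [-14.5, -4.6, 15], 0], [50, [-14.5, -4.6, 45], 0], [50, [-14.5, -4.6, 85], 0], [50, [-14.5, -4.6, 102], 0], [50, [-14.5, -4.6, 102], 0], [0, [-14.5, -4.6, 102], 0], [0, [-14.5, -4.6, 102], 0], [0, [-14.5, -4.6, 102], 0]]'

```text
t: 31.88
eef_pos: [0.4324, -0.2518, 0.0784]
tool_rot: [0.001, 0.645, 0.764, 0.001]
contact_force: [-0.5, 0.5, 6.3]
gripper_width: 0.161
```

arm_command --series '[[0, [0, 0, 0], 0], [0, [0, 0, -20], 0], [0, [0, 0, -60], 0], [0, [0, 0, -110], 0], [0, [0, 0, -160], 0], [0, [0, 0, -200], 0], [0, [0, 0, -208], 0], [0, [0, 0, -208], 0]]'

```text
t: 32.88
eef_pos: [0.431, -0.2514, 0.2845]
tool_rot: [-0.0, 0.645, 0.764, -0.0]
contact_force: [-0.5, -0.3, -4.2]
gripper_width: 0.166
```

```bash
python3 -c "
from feet import *
go([*cells[2],.285],yaw+np.pi/2)"
```

```text
t32.88 pos [ 431.  -251.4  284.5] yawx 1.740 F [-0.5 -0.3 -4.2] w 0.166
shift [167.6 187.8  -0.5] roll -0.002 (q7 2.20)
```

arm_command --series '[[0, [25, 28, 0], 0], [0, [65, 73, 0], 0], [0, [105, 118, 0], 0], [0, [145, 162, 0], 0], [0, [168, 187, 5], 0], [0, [168, 187, 40], 0], [0, [168, 187, 75], 0], [0, [168, 187, 90], 0]]'

```text
t: 33.88
eef_pos: [0.5848, -0.0545, 0.1908]
tool_rot: [-0.003, 0.645, 0.764, -0.003]
contact_force: [-0.1, 0.4, -2.7]
gripper_width: 0.165
```

arm_command --series '[[0, [0, 0, 0], 0]]'

```text
t: 34.0
eef_pos: [0.5863, -0.0547, 0.1933]
tool_rot: [-0.002, 0.645, 0.764, -0.001]
contact_force: [0.1, -0.5, -2.9]
gripper_width: 0.164
```

```bash
python3 -c "
from feet import *
go([*cells[2],.1104],yaw+np.pi/2)
cv2.imwrite('pics/w14.png',read_camera('wrist'))"
```

```text
t34.00 pos [586.3 -54.7 193.3] yawx 1.740 F [ 0.1 -0.5 -2.9] w 0.164
shift [-0.1  2.  82.9] roll -0.002 (q7 1.80)
```

View pics/w14.png

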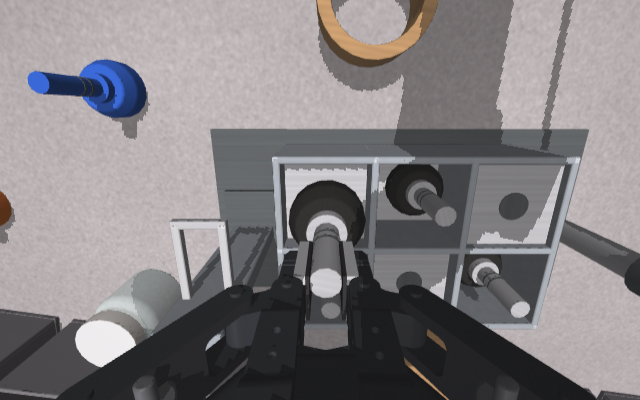

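arm_command --series '[[0, [1, 1.5, 20], 0], [0, [1, 1.5, 40], 0], [0, [1, 1.5, 55], 0], [0, [1, 1.5, 65], 0], [0, [1, 1.5, 73], 0], [0, [1, 1.5, 79], 0], [0, [1, 1.5, 82], 0], [0, [1, 1.5, 83], 0]]'

```text
t: 35.05
eef_pos: [0.5896, -0.0533, 0.1125]
tool_rot: [0.001, 0.645, 0.764, 0.001]
contact_force: [3.3, 0.9, 1.7]
gripper_width: 0.163
```

arm_command --series '[[0, [0, 0, 2], 0]]'

```text
t: 35.17
eef_pos: [0.5896, -0.0534, 0.1107]
tool_rot: [0.001, 0.645, 0.764, 0.001]
contact_force: [3.8, 1.0, 3.1]
gripper_width: 0.166
```

arm_command --series '[[0, [0, 0, 2], 0]]'

```text
t: 35.3
eef_pos: [0.5905, -0.0531, 0.1101]
tool_rot: [0.001, 0.645, 0.764, 0.001]
contact_force: [-1.8, 2.2, 24.1]
gripper_width: 0.166
```

arm_command --series '[[35, [0, 0, 0], 0], [35, [0, 0, 0], 0], [35, [0, 0, 0], 0], [35, [0, 0, -50], 0], [35, [0, 0, -110], 0], [50, [0, 0, -160], 0], [50, [40, -25, -160], 0], [50, [40, -25, -160], 0]]'

```text
t: 36.3
eef_pos: [0.5556, -0.0154, 0.2684]
tool_rot: [-0.001, 0.643, 0.766, 0.0]
contact_force: [0.2, -0.3, -0.7]
gripper_width: 0.586
```

```bash
python3 -c "
from feet import *
go([.4677,.1582,.27],yaw+np.pi/2)
cv2.imwrite('pics/w15.png',read_camera('wrist'));cv2.imwrite('pics/s15.png',cv2.resize(read_camera('side')[100:240,220:400],None,fx=4,fy=4))"
```

```text
t36.30 pos [555.6 -15.4 268.4] yawx 1.744 F [ 0.2 -0.3 -0.7] w 0.586
shift [186.1 -56.6  -1.2] roll 0.002 (q7 1.71)
```

View pics/w15.png

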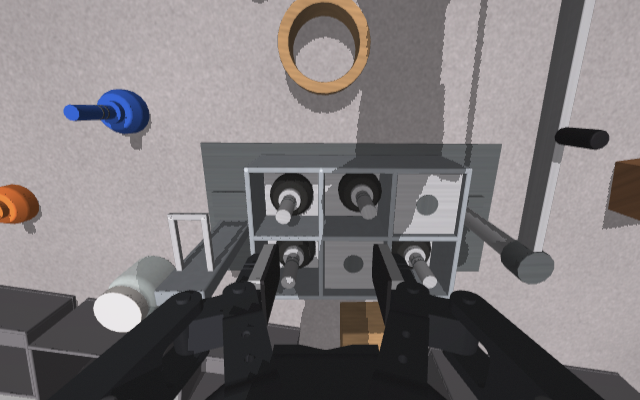

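View pics/s15.png

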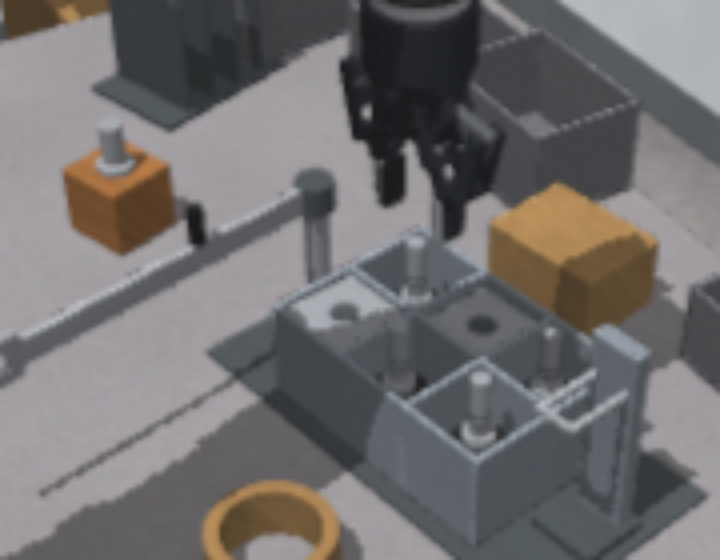

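arm_command --series '[[40, [50, -15, 0], 0], [40, [105, -32, 0], 0], [40, [160, -48, 0], 0], [40, [186, -57, 0], 0], [40, [186, -57, 0], 0], [40, [186, -57, 0], 0]]'

```text
t: 37.15
eef_pos: [0.4707, 0.154, 0.2679]
tool_rot: [0.0, 0.646, 0.764, -0.001]
contact_force: [-0.2, -0.7, -0.0]
gripper_width: 0.47
```

```bash
python3 -c "
from feet import *
P=[.4677,.1582,.180]
go(P,yaw+np.pi/2)
m=camera_model('wrist');cv2.imwrite('pics/w16.png',read_camera('wrist'));print(proj(m,[*P[:2],.19]),proj(m,[*P[:2],.156]))"
```

```text
t37.15 pos [470.7 154.  267.9] yawx 1.738 F [-0.2 -0.7 -0. ] w 0.470
shift [ 4.7 -2.3 87.9] roll -0.004 (q7 1.30)
[331.23416865 212.78468928] [330.50132291 199.16691714]
```

View pics/w16.png

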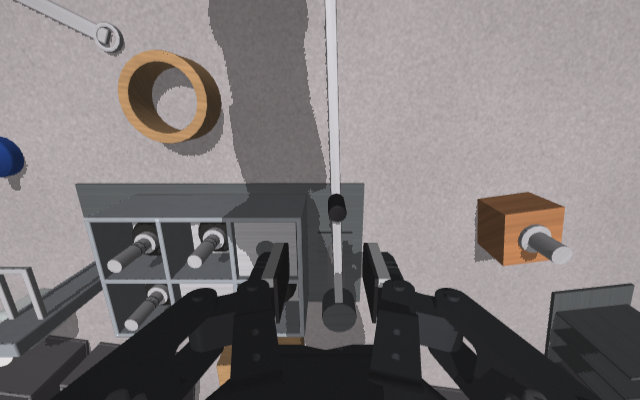

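arm_command --series '[[40, [8.5, -2.3, 30], 0], [40, [8.5, -2.3, 60], 0], [40, [8.5, -2.3, 80], 0], [40, [8.5, -2.3, 87], 0], [40, [8.5, -2.3, 87], 0], [0, [8.5, -2.3, 87], 0], [0, [8.5, -2.3, 87], 0], [0, [8.5, -2.3, 87], 0]]' --squeeze 40

```text
t: 38.2
eef_pos: [0.4669, 0.1636, 0.1822]
tool_rot: [0.0, 0.645, 0.764, 0.001]
contact_force: [-1.0, -1.8, 6.0]
gripper_width: 0.145
```

```bash
python3 -c "
from feet import *
o,R=st()
Pv=crate(0,.16); p=o['eef_pos'][:2]; v=A.T@(p-Pv); print(Pv,v,np.hypot(*v),np.arctan2(-v[0],-v[1]))
th0=np.arctan2(-v[0],-v[1])
for th in np.linspace(th0,0,13):
    q=Pv+A@(np.array([-np.sin(th),-np.cos(th)])*.12); print(round(th,2),np.round(R[:2,:2].T@(q-p)*1000,1))
"
```

```text
t38.20 pos [466.9 163.6 182.2] yawx 1.740 F [-1.  -1.8  6. ] w 0.145
[0.58587314 0.18636641] [-0.12107569 -0.00220857] 0.12109583081695521 1.552557150914073
1.55 [0.  1.1]
1.42 [-15.4   2.4]
1.29 [-30.6   5.7]
1.16 [-45.2  10.9]
1.04 [-59.  18.]
0.91 [-71.8  26.8]
0.78 [-83.3  37.2]
0.65 [-93.4  48.9]
0.52 [-101.9   61.9]
0.39 [-108.7   75.9]
0.26 [-113.6   90.6]
0.13 [-116.6  105.8]
0.0 [-117.5  121.3]
```

arm_command --series '[[0, [-15, 2, 0], 0], [0, [-30, 5, 0], 0], [0, [-45, 10, 0], 0], [0, [-59, 17, 0], 0], [0, [-72, 26, 0], 0], [0, [-83, 36, 0], 0], [0, [-93, 48, 0], 0], [0, [-102, 61, 0], 0]]'

```text
t: 39.2
eef_pos: [0.5436, 0.0745, 0.1819]
tool_rot: [-0.001, 0.644, 0.765, 0.0]
contact_force: [-1.4, 1.1, 6.6]
gripper_width: 0.146
```

arm_command --series '[[0, [-7, 14, 0], 0], [0, [-11, 29, 0], 0], [0, [-14, 40, 0], 0], [0, [-15, 50, 0], 0], [0, [-15, 56, 0], 0], [0, [-15, 60, 0], 0], [0, [-15, 62, 0], 0]]'

```text
t: 40.08
eef_pos: [0.6076, 0.0686, 0.182]
tool_rot: [0.0, 0.645, 0.764, 0.0]
contact_force: [-0.8, -1.4, 4.1]
gripper_width: 0.146
```

```bash
python3 -c "
from feet import *
o,R=st()
Pv=crate(0,.16); p=o['eef_pos'][:2]; v=A.T@(p-Pv); print(v,np.hypot(*v),np.arctan2(-v[0],-v[1]))
cv2.imwrite('pics/w17.png',read_camera('wrist'));cv2.imwrite('pics/s17.png',cv2.resize(read_camera('side')[100:240,220:400],None,fx=4,fy=4))"
```

```text
t40.08 pos [607.6  68.6 182. ] yawx 1.740 F [-0.8 -1.4  4.1] w 0.146
[ 0.00135086 -0.11973224] 0.11973985985155894 -0.01128183457436935
```

View pics/w17.png

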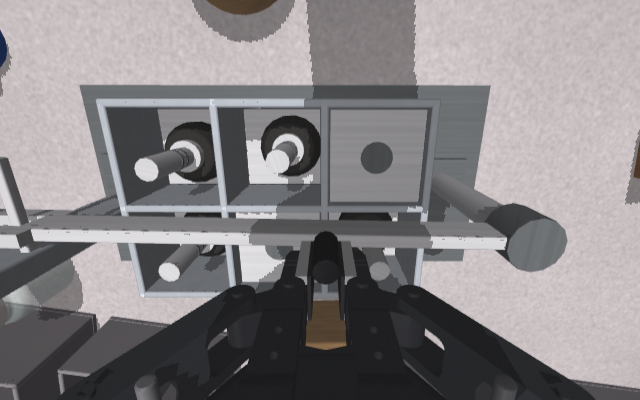

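View pics/s17.png

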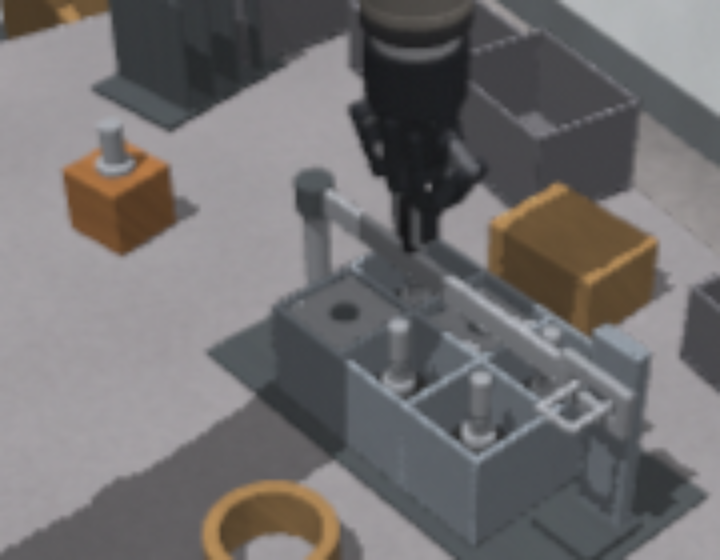

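arm_command --series '[[0, [0, 3, 0], 0], [0, [0, 6, 0], 0]]'

```text
t: 40.42
eef_pos: [0.61, 0.069, 0.1817]
tool_rot: [-0.002, 0.645, 0.764, -0.003]
contact_force: [-20.1, -5.1, 19.9]
gripper_width: 0.144
```

arm_command --series '[[0, [0, 2, 0], 0], [40, [0, 2, 0], 0], [40, [0, 2, 0], 0], [40, [0, 2, 0], 0], [40, [0, 2, -50], 0], [40, [0, 2, -90], 0], [50, [40, -10, -90], 0], [50, [90, -40, -90], 0]]'

```text
t: 41.42
eef_pos: [0.5593, 0.1522, 0.2718]
tool_rot: [0.001, 0.646, 0.763, 0.001]
contact_force: [0.0, 1.3, 0.4]
gripper_width: 0.585
```

arm_command --series '[[50, [50, -25, 0], 0], [50, [100, -50, 0], 0], [50, [150, -75, 0], 0], [50, [200, -100, 0], 0], [50, [230, -100, 0], 0], [50, [230, -100, 0], 0], [50, [230, -100, 0], 0]]'

```text
t: 42.3
eef_pos: [0.4217, 0.3609, 0.271]
tool_rot: [0.0, 0.645, 0.764, -0.0]
contact_force: [0.7, -0.6, -0.2]
gripper_width: 0.585
```

```bash
python3 -c "
from feet import *
P=[.5032,.4180,.097]
go(P,yaw+np.pi/2)
m=camera_model('wrist');cv2.imwrite('pics/w18.png',read_camera('wrist'));print(proj(m,[*P[:2],.112]))
t=read_camera('top');crop(t,225,125,385,245,5,'pics/t18.png')"
```

```text
t42.30 pos [421.7 360.9 271. ] yawx 1.739 F [ 0.7 -0.6 -0.2] w 0.585
shift [ 42.7  89.9 174. ] roll -0.003 (q7 0.90)
[363.61939393 265.80308366]
```

View pics/w18.png

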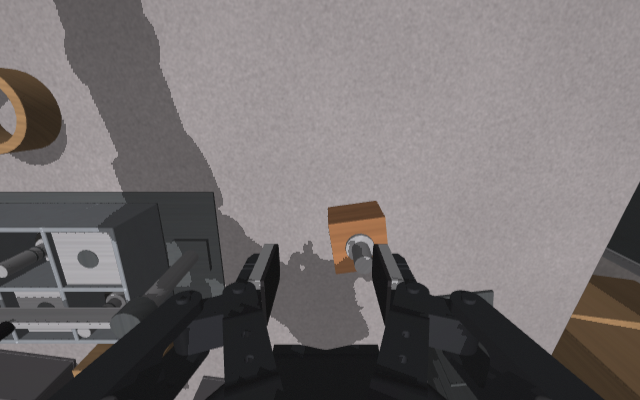

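View pics/t18.png

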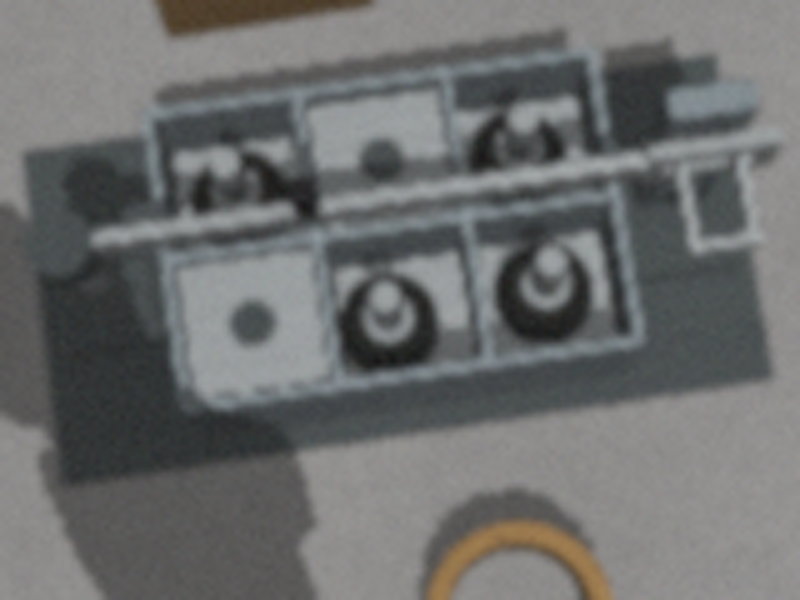

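arm_command --series '[[50, [25, 50, 0], 0], [50, [42.7, 90, 10], 0], [50, [42.7, 90, 50], 0], [50, [42.7, 90, 80], 0], [50, [42.7, 90, 90], 0], [50, [42.7, 90, 90], 0], [50, [42.7, 90, 90], 0]]'

```text
t: 43.28
eef_pos: [0.5036, 0.4195, 0.183]
tool_rot: [0.0, 0.645, 0.764, 0.001]
contact_force: [1.1, -0.6, -0.2]
gripper_width: 0.591
```

```bash
python3 -c "
from feet import *
P=[.5032,.4180,.097]
go(P,yaw+np.pi/2)
m=camera_model('wrist');cv2.imwrite('pics/w19.png',read_camera('wrist'));print(proj(m,[*P[:2],.112]))"
```

```text
t43.27 pos [503.6 419.5 183. ] yawx 1.740 F [ 1.1 -0.6 -0.2] w 0.591
shift [-1.5 -0.8 86. ] roll -0.002 (q7 0.92)
[322.94278751 217.94194962]
```

View pics/w19.png

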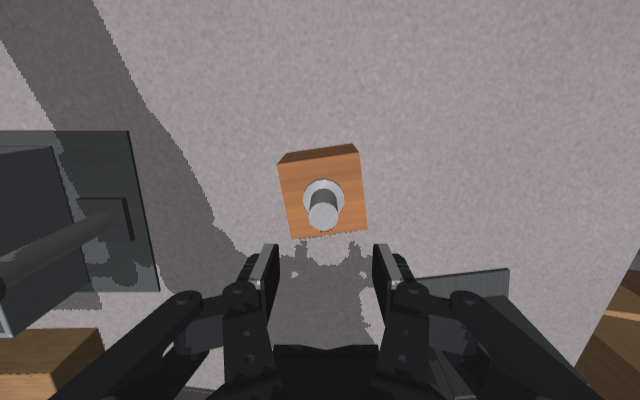

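arm_command --series '[[50, [-1, 0, 30], 0], [50, [-1, 0, 60], 0], [50, [-1, 0, 80], 0], [50, [-1, 0, 87], 0], [50, [-1, 0, 87], 0], [0, [-1, 0, 87], 0], [0, [-1, 0, 87], 0], [0, [-1, 0, 87], 0]]' --squeeze 60

```text
t: 44.32
eef_pos: [0.5036, 0.4187, 0.0956]
tool_rot: [0.0, 0.645, 0.764, 0.001]
contact_force: [-0.7, -0.2, 6.2]
gripper_width: 0.24
```

arm_command --series '[[0, [0, 0, 0], 0], [0, [0, 0, -15], 0], [0, [0, 0, -45], 0], [0, [0, 0, -90], 0], [0, [0, 0, -140], 0], [0, [0, 0, -185], 0], [0, [0, 0, -200], 0], [0, [0, 0, -200], 0]]'

```text
t: 45.32
eef_pos: [0.503, 0.4181, 0.295]
tool_rot: [0.0, 0.645, 0.764, 0.001]
contact_force: [-0.9, 0.1, -1.3]
gripper_width: 0.246
```

```bash
python3 -c "
from feet import *
S_=crate(-.029,-.159); print(S_)
go([*S_,.297],yaw+np.pi/2)
m=camera_model('wrist');cv2.imwrite('pics/w20.png',read_camera('wrist'))"
```

```text
[ 0.61157965 -0.13291587]
t45.33 pos [503.  418.1 295. ] yawx 1.740 F [-0.9  0.1 -1.3] w 0.246
shift [-561.4   14.3   -2.4] roll -0.002 (q7 0.93)
```

View pics/w20.png

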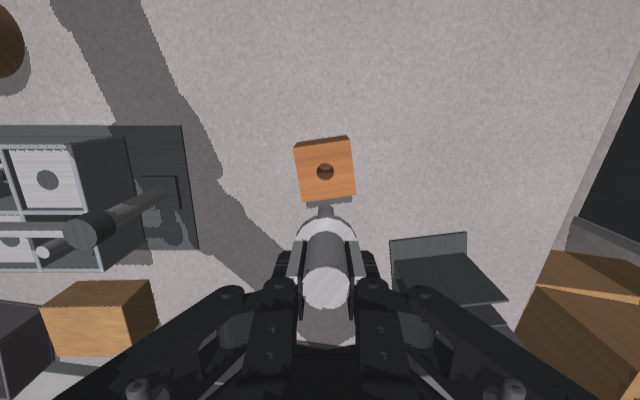

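arm_command --series '[[0, [-30, 0, 0], 0], [0, [-80, 0, 0], 0], [0, [-135, 0, 0], 0], [0, [-190, 0, 0], 0], [0, [-245, 3, 0], 0], [0, [-300, 6, 0], 0], [0, [-355, 9, 0], 0], [0, [-410, 11, 0], 0]]'

```text
t: 46.38
eef_pos: [0.5818, 0.0139, 0.2918]
tool_rot: [-0.001, 0.645, 0.764, -0.002]
contact_force: [0.6, 0.5, -0.2]
gripper_width: 0.245
```

arm_command --series '[[0, [-50, 1, 0], 0], [0, [-95, 2, 0], 0], [0, [-130, 3, 0], 0], [0, [-148, 3, 0], 0], [0, [-151, 3, 0], 0], [0, [-151, 3, 0], 0], [0, [-151, 3, 0], 0], [0, [-151, 3, 0], 0]]'

```text
t: 47.38
eef_pos: [0.6113, -0.1313, 0.2944]
tool_rot: [-0.0, 0.644, 0.765, 0.0]
contact_force: [-0.5, -0.1, -1.9]
gripper_width: 0.241
```

```bash
python3 -c "
from feet import *
S_=crate(-.029,-.159)
go([*S_,.1766],yaw+np.pi/2)
m=camera_model('wrist');cv2.imwrite('pics/w21.png',read_camera('wrist'))
cv2.imwrite('pics/s21.png',cv2.resize(read_camera('side')[130:250,300:440],None,fx=5,fy=5))
for xy in [(-.042,-.147),(-.042,-.171),(-.048,-.141),(-.048,-.177)]: 
  w=[*crate(*xy),.147]; print(xy,proj(m,w),proj(S,w),proj(T,w))"
```

```text
t47.38 pos [ 611.3 -131.3  294.4] yawx 1.742 F [-0.5 -0.1 -1.9] w 0.241
shift [ -1.7  -0.  117.8] roll -0.000 (q7 1.91)
(-0.042, -0.147) [335.78181631 177.47998761] [355.56130368 200.87489567] [364.78658393 171.50536706]
(-0.042, -0.171) [310.85540809 177.46407194] [361.75224112 205.2768821 ] [374.40687268 170.07790527]
(-0.048, -0.141) [342.12609214 171.35876631] [352.51886523 200.75733581] [362.79835854 174.23049052]
(-0.048, -0.177) [304.49228428 171.33384456] [361.80304919 207.39527122] [377.24226669 172.08246013]
```

View pics/w21.png

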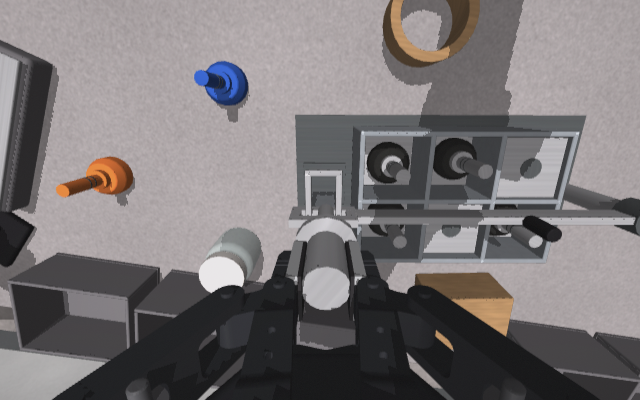

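View pics/s21.png

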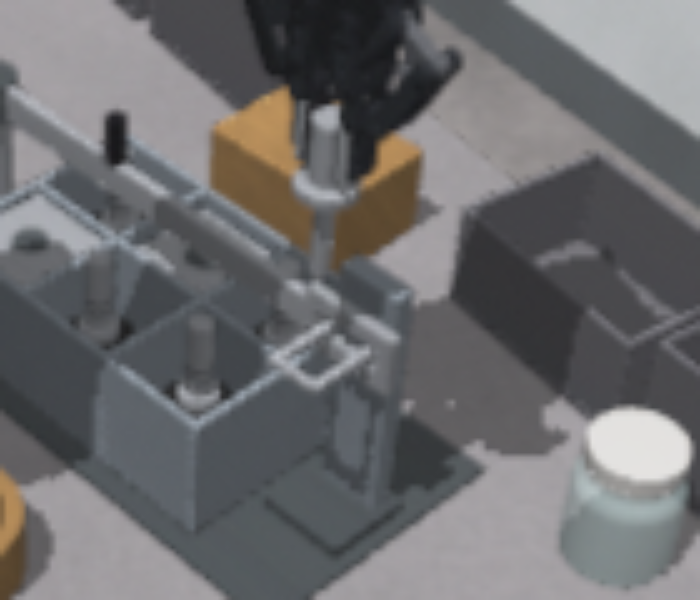

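```bash
python3 -c "
from feet import *
crop(cv2.imread('pics/w21.png'),285,155,365,225,10,'pics/w21c.png')"
```

View pics/w21c.png

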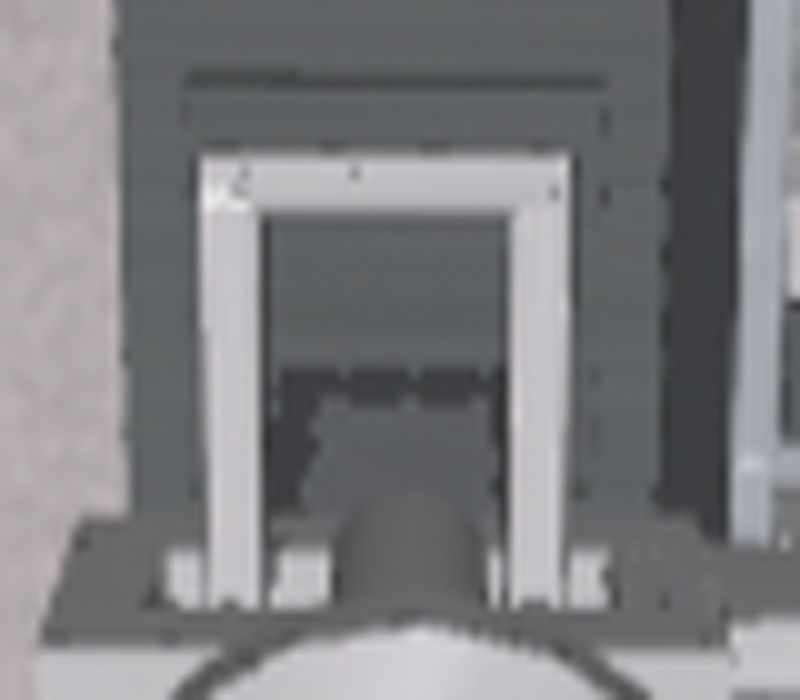

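arm_command --series '[[0, [-1.7, -1, 15], 0], [0, [-1.7, -1, 30], 0], [0, [-1.7, -1, 42], 0], [0, [-1.7, -1, 45], 0], [0, [-1.7, -1, 45], 0]]'

```text
t: 48.1
eef_pos: [0.6105, -0.1344, 0.2491]
tool_rot: [-0.0, 0.645, 0.764, -0.0]
contact_force: [0.6, 0.1, -1.0]
gripper_width: 0.239
```

```bash
python3 -c "
from feet import *
S_=crate(-.030,-.159)
go([*S_,.1766],yaw+np.pi/2)
cv2.imwrite('pics/s22.png',cv2.resize(read_camera('side')[130:250,300:440],None,fx=5,fy=5))
crop(read_camera('wrist'),245,115,405,235,5,'pics/w22.png')"
```

```text
t48.10 pos [ 610.5 -134.4  249.1] yawx 1.740 F [ 0.6  0.1 -1. ] w 0.239
shift [ 1.3  0.3 72.5] roll -0.002 (q7 1.92)
```

View pics/w22.png

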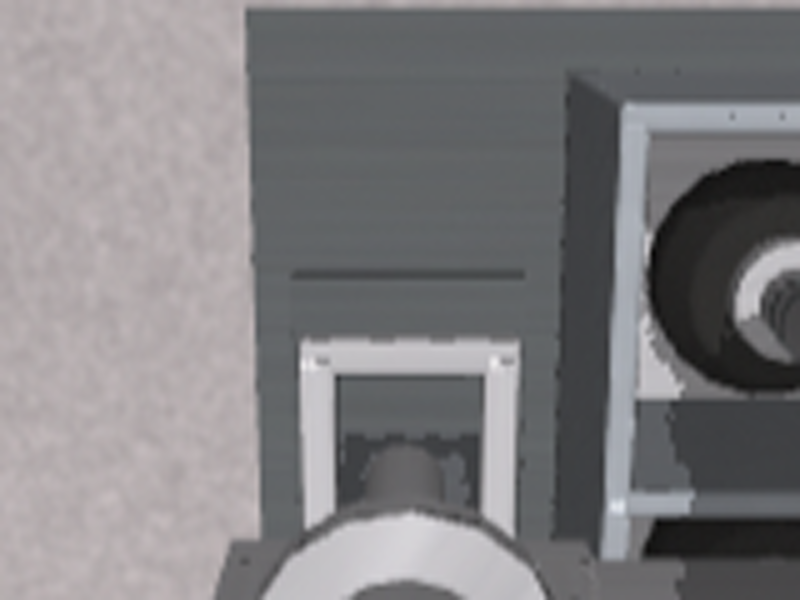

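View pics/s22.png

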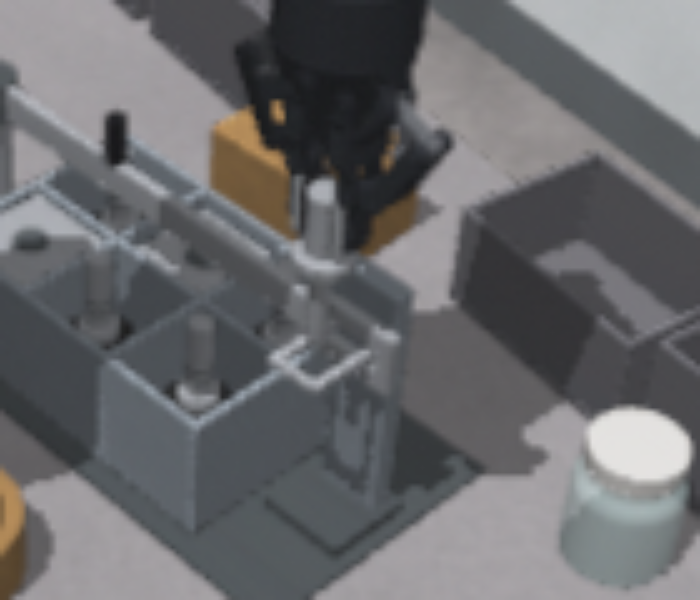

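arm_command --series '[[0, [1, 0, 12], 0], [0, [1, 0, 25], 0], [0, [1, 0, 38], 0], [0, [1, 0, 50], 0], [0, [1, 0, 60], 0], [0, [1, 0, 66], 0], [0, [1, 0, 69], 0], [0, [1, 0, 70], 0]]'

```text
t: 49.2
eef_pos: [0.6105, -0.1334, 0.1794]
tool_rot: [0.0, 0.645, 0.764, 0.0]
contact_force: [-0.2, -0.4, -0.9]
gripper_width: 0.243
```

arm_command --series '[[0, [0, 0, 2], 0], [0, [0, 0, 2], 0]]'

```text
t: 49.45
eef_pos: [0.6104, -0.1334, 0.1774]
tool_rot: [0.0, 0.645, 0.764, 0.0]
contact_force: [0.5, 0.4, -0.9]
gripper_width: 0.24
```

```bash
python3 -c "
from feet import *
st()
cv2.imwrite('pics/s23.png',cv2.resize(read_camera('side')[130:250,300:440],None,fx=5,fy=5))"
```

```text
t49.45 pos [ 610.4 -133.4  177.4] yawx 1.740 F [ 0.5  0.4 -0.9] w 0.240
```

View pics/s23.png

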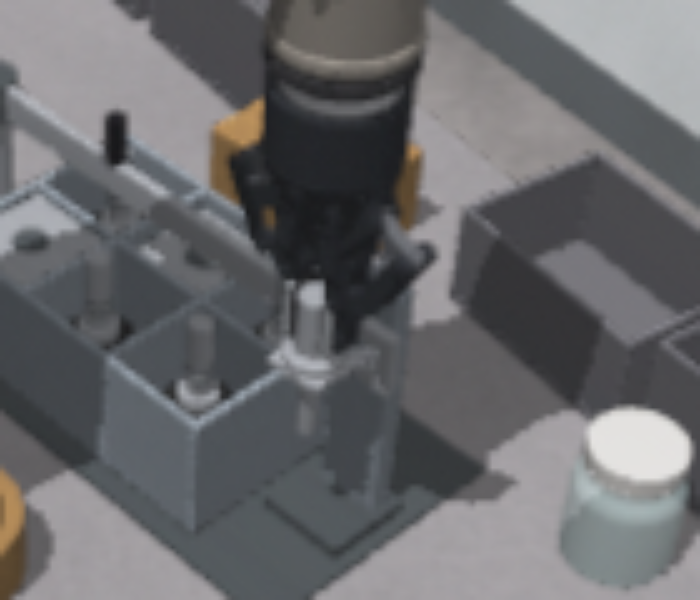

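arm_command --series '[[0, [0, 0, 1.5], 0], [0, [0, 0, 2], 0]]'

```text
t: 49.75
eef_pos: [0.6106, -0.1335, 0.1766]
tool_rot: [0.0, 0.645, 0.764, 0.0]
contact_force: [-3.4, 0.8, 9.4]
gripper_width: 0.241
```

Contact at the expected height (177 mm). Release and retreat.

arm_command --series '[[0, [0, 0, 1], 0], [45, [0, 0, 1], 0], [45, [0, 0, 1], 0], [45, [0, 0, 1], 0], [45, [0, 0, -30], 0], [45, [0, 0, -80], 0], [45, [0, -40, -120], 0], [45, [0, -90, -120], 0]]'

```text
t: 50.75
eef_pos: [0.523, -0.149, 0.2985]
tool_rot: [0.003, 0.645, 0.765, 0.002]
contact_force: [0.2, -0.4, 0.5]
gripper_width: 0.527
```

arm_command --series '[[45, [0, -50, 0], 0], [45, [0, -50, 0], 0], [45, [0, -50, 0], 0]]'

```text
t: 51.12
eef_pos: [0.4729, -0.1568, 0.2956]
tool_rot: [0.0, 0.645, 0.764, 0.0]
contact_force: [0.0, -0.2, -0.2]
gripper_width: 0.53
```

```bash
python3 -c "
from feet import *
st()
cv2.imwrite('pics/s24.png',cv2.resize(read_camera('side')[130:250,260:420],None,fx=5,fy=5))
cv2.imwrite('pics/w24.png',read_camera('wrist'));cv2.imwrite('pics/t24.png',read_camera('top'))
m=camera_model('wrist')
for x in(-.023,-.029,-.035): print(proj(m,[*crate(x,-.159),.193]))"
```

```text
t51.12 pos [ 472.9 -156.8  295.6] yawx 1.740 F [ 0.  -0.2 -0.2] w 0.530
[324.83814433 346.57716683]
[324.83570161 341.64527985]
[324.83322737 336.64975343]
```

View pics/s24.png

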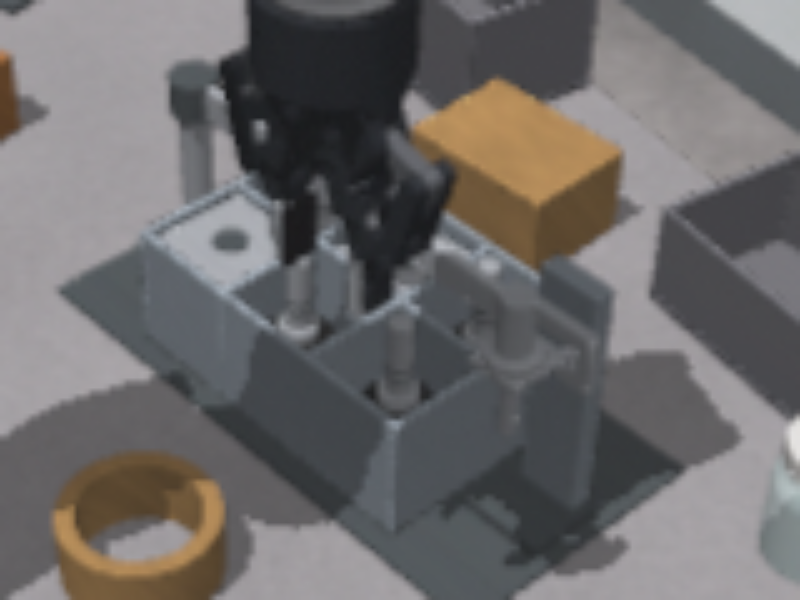

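View pics/w24.png

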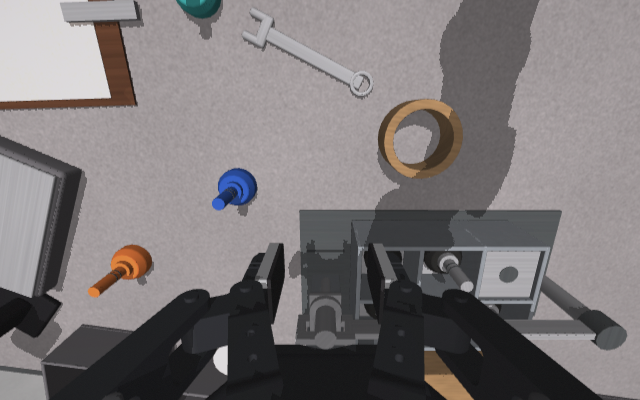

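View pics/t24.png

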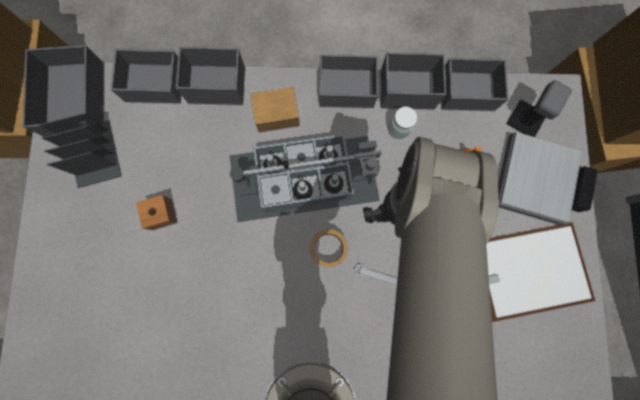

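arm_command --series '[[45, [-50, 0, 0], 0], [45, [-100, 0, 0], 0], [45, [-150, 0, 0], 0], [45, [-200, 0, 0], 0], [45, [-200, 0, 0], 0], [45, [-200, 0, 0], 0]]'

```text
t: 52.02
eef_pos: [0.5066, -0.3534, 0.2945]
tool_rot: [-0.001, 0.645, 0.765, 0.0]
contact_force: [-0.1, -0.7, 0.3]
gripper_width: 0.529
```

```bash
python3 -c "
from feet import *
st()
s=read_camera('side');t=read_camera('top')
crop(s,275,130,385,230,7,'pics/s25.png')
crop(t,235,125,385,225,5,'pics/t25.png')
w=read_camera('wrist');cv2.imwrite('pics/w25.png',w)
f=lambda m,X,x0,y0,k:np.round((proj(m,X)-[x0,y0]+.5)*k-.5,0)
for i in(1,2,3,5):
  X=[*cells[i],.122];print(i,f(S,X,275,130,7),f(T,X,235,125,5), f(S,[*cells[i],.06],275,130,7))
P=[*crate(-.029,-.159),.193];print('pin',f(S,P,275,130,7),f(T,P,235,125,5))
E=[*crate(0,-.192),.164];print('barend',f(T,E,235,125,5),f(S,E,275,130,7))"
```

```text
t52.02 pos [ 506.6 -353.4  294.5] yawx 1.741 F [-0.1 -0.7  0.3] w 0.529
1 [327. 367.] [354. 284.] [327. 473.]
2 [451. 456.] [507. 261.] [447. 562.]
3 [341. 214.] [178. 156.] [341. 318.]
5 [582. 376.] [483. 112.] [573. 482.]
pin [619. 413.] [685. 181.]
barend [732. 129.] [726. 477.]
```

View pics/s25.png

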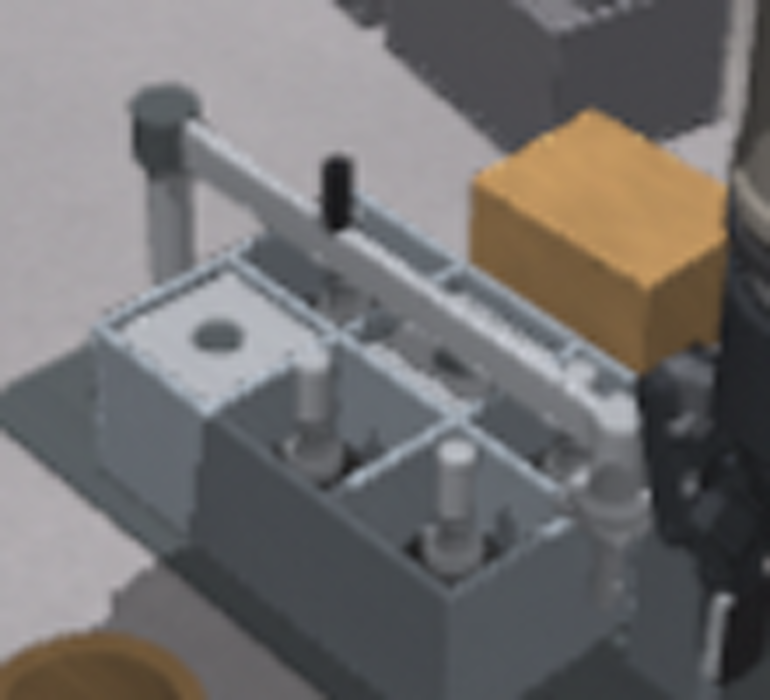

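View pics/t25.png

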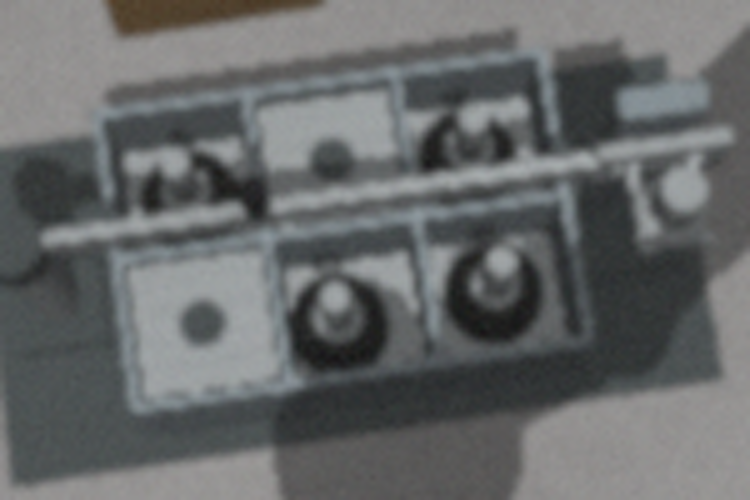

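```bash
python3 -c "
from feet import *
g=lambda a,b:tri([(T,*ct(*a,5,235,125)),(S,*ct(*b,7,275,130))])
for n,a,b in [('c1',(335,293),(315,353)),('c2',(502,261),(458,449)),('c5',(472,116),(583,372)),('pin',(685,188),(620,420))]:
  X,r=g(a,b);print(n,X,A.T@(X[:2]-C),r)"
```

```text
c1 [0.57105924 0.03035101 0.12488275] [-0.04114665  0.00878092] [array([ 0.3, -0.8]), array([-0.7,  0.2])]
c2 [ 0.58980332 -0.05276648  0.12282696] [-0.03681988 -0.07631396] [array([ 0.4, -0.9]), array([-0.8,  0.2])]
c5 [ 0.66573971 -0.03697868  0.11966568] [ 0.04069556 -0.07367835] [array([ 0.4, -0.9]), array([-0.8,  0.3])]
pin [ 0.60993719 -0.13405867  0.1903111 ] [-0.03081298 -0.15984664] [array([ 0.2, -0.5]), array([-0.4,  0.1])]
```

View pics/w25.png

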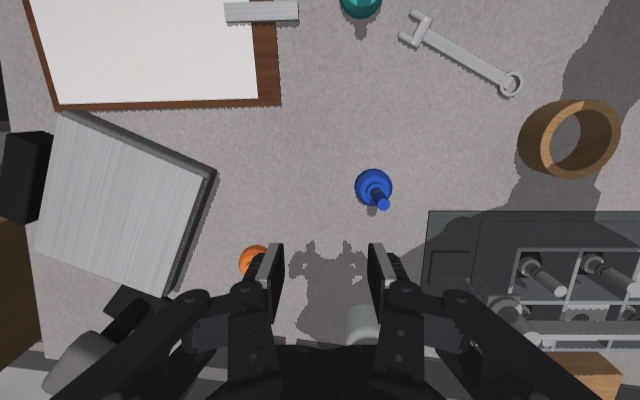

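```bash
python3 -c "
from feet import *
for n,x in [('c1',(.5711,.0304)),('c2',(.5898,-.0528)),('c5',(.6657,-.037)),('c3',(.638,.112))]:
  for c,m,k in (('T',T,5),('S',S,7)): print(n,c,np.round((proj(m,[*x,.122])-proj(m,[*x,.046]))*k,1))
t=cv2.imread('pics/t18.png')
crop(read_camera('top'),285,160,355,205,11,'pics/t26.png'); crop(read_camera('side'),305,170,355,220,12,'pics/s26.png')"
```

```text
c1 T [ -4.3 -29.3]
c1 S [  -0.7 -128.7]
c2 T [  8.  -31.6]
c2 S [   5.1 -129.6]
c5 T [  5.7 -41.9]
c5 S [   9.8 -128.8]
c3 T [-16.  -38.8]
c3 S [   0.5 -126.7]
```

View pics/t26.png

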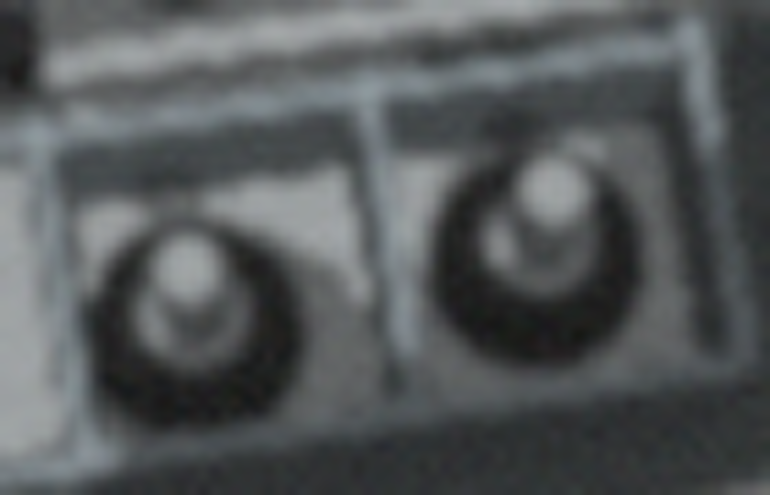

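View pics/s26.png

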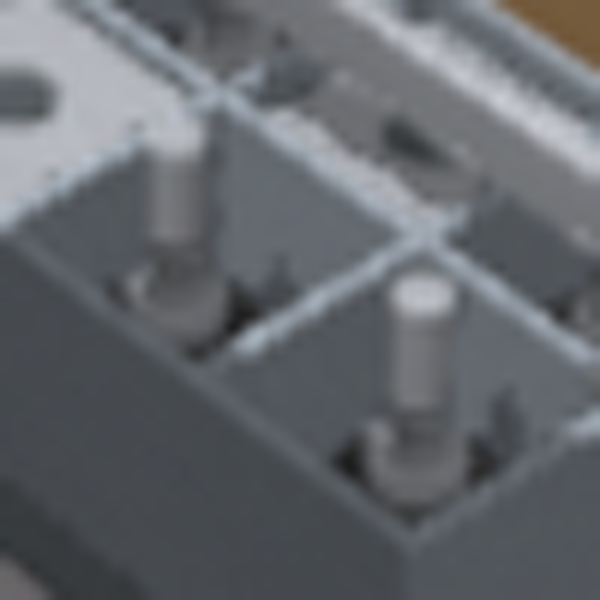

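```bash
python3 -c "
from feet import *
st(); print(bot.hand_in())"
```

```text
t52.27 pos [ 506.4 -352.9  295.4] yawx 1.742 F [ 0.4 -0.1  0. ] w 0.522
the job is handed in; nothing more can be done
None
```

The job is done and handed in at about 52 s. All four black feet are in the crate, the hasp bar is closed, and the pin is in the staple. The hand-in gave no verdict.

**Probing:** cell 4 stopped hard at 82 mm, so it holds stock. Cells 1, 2, 3 and 5 gave way. I did not probe cell 0 because I did not need it.

**Feet:** they stand in cells 3, 5, 1 and 2. I pushed each one down until its cover stopped hard, with 17 to 24 N at the expected height.

**Hasp and pin:** I swung the bar until it stopped (about 20 N), then lowered the pin until its collar met the loop at the expected height.

**Last camera checks:**
- The three stem tops I measured (cells 1, 2 and 5) were at 120 to 125 mm, against 122 mm expected. I did not measure cell 3, where the bar hides part of the foot.
- The pin's top was at 190 mm (193 expected) and centred in the loop.
- The bar's end was within 2 mm of its fully closed position.
- The tape, wrench and carton look undisturbed. The jar was partly hidden in the last views and I did not measure it.

**What disagreed or was harder than planned:**
- The foot in cell 1 ended about 9 mm off centre, against the cell's left wall, but it looks upright and seated. I do not know what moved it.
- The stock-cell probe pressed the closed fingertips with about 63 N, more than I intended.

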